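# Fetch the culture dish from behind the vials

### The job

The culture dish stands at the back of the grey sample station, hemmed in by three vials. First stand all three vials upright in the blue side tray, leaving the dish where it is, then set the dish flat in the red circle of the light box, and only then put every vial back upright on the very spot of the station where it stood at the start. Keep the vials and the dish upright throughout and do not disturb the small timer, the cuvette box or the computer mouse.

Things in the scene. Friction and masses are not known exactly. Their poses are not given: they have to be found in the camera images.
- vial_yellow: Yellow-topped sample vial: 20 ml glass vial with yellowish contents, a black cap, 28 mm across the body up to 48 mm, 59 mm tall in all (cap 24 mm across with a flat coloured disc on top). Origin: centre of its underside, z up; yaw does not matter. Light (about 20 g). Starts standing on one of the three black ring marks of the station; which one varies
- vial_white: White-topped sample vial: 20 ml glass vial with clear contents, a white cap, 28 mm across the body up to 48 mm, 59 mm tall in all (cap 24 mm across with a flat coloured disc on top). Origin: centre of its underside, z up; yaw does not matter. Light (about 20 g). Starts standing on one of the three black ring marks of the station; which one varies
- vial_blue: Blue-topped sample vial: 20 ml glass vial with blue contents, a black cap, 28 mm across the body up to 48 mm, 59 mm tall in all (cap 24 mm across with a flat coloured disc on top). Origin: centre of its underside, z up; yaw does not matter. Light (about 20 g). Starts standing on one of the three black ring marks of the station; which one varies
- dish: Closed pale grey-white petri dish (lid fixed), a disc 61 mm across and 15 mm high, about 16 g. Origin: centre of its underside, z up; yaw does not matter. Starts on the green ring mark of the station, its rim 5 to 7 mm from the back stop and about 8 mm from the vials: no room for fingers until the vials are gone
- station: Grey sample station, fixed: base slab 125 mm (x) by 156 mm (y), 6 mm thick, its top at 6 mm above the origin, with a 40 mm high, 6 mm thick back stop along its +x edge (inner face at x = +56.5 mm), the other three sides open. Origin: centre of its underside on the bench. Painted rings in its frame (x, y in mm): black for the vials at (9, 52), (-32, 0), (9, -52); green for the dish at (21, 0)
- side_tray: Blue open side tray, fixed, 100 mm (x) by 150 mm (y), walls 4 mm thick and 12 mm high, inner floor 92 by 142 mm, 4 mm above the origin. Origin: centre of its underside on the bench, x and y along its sides. Empty at the start; the vials wait in it, e.g. 45 mm apart along its y axis
- light_box: Light box for counting colonies, fixed: black 130 mm square case with a white panel 110 mm square, panel top 22 mm above the origin, with a red circle of 72 mm diameter at its centre. Origin: centre of its underside on the bench. The dish goes in the circle. Keep the arm clear of the tall cabinets round the work: incubator beyond x = 0.55 m where y is below -0.23 m, instrument beyond x = 0.42 m where y is above 0.44 m
- lab_timer: Small white timer with red and blue keys, 66x62x18 mm; a bystander, leave it alone. Origin: centre of its underside
- cuvette_box: Small white and blue carton, 45x85x28 mm; a bystander, leave it alone. Origin: centre of its underside
- mouse: White computer mouse, 106x60x33 mm; a bystander, leave it alone. Origin: centre of its underside

How it is judged (in metres and radians):
On the way, in this order (a step that is already met when the one before it is completed fails the run):
1. all three vials stand in the side tray, let go, the dish still in its place (x of vial_yellow in the frame of side_tray between -0.045 and 0.045 m and y of vial_yellow in the frame of side_tray between -0.07 and 0.07 m and z of each of vial_yellow, vial_white, vial_blue in the frame of side_tray below 0.009 m and angle between each of vial_yellow, vial_white, vial_blue's own z axis and vertical below 0.12 rad and x of vial_white in the frame of side_tray between -0.045 and 0.045 m and y of vial_white in the frame of side_tray between -0.07 and 0.07 m and x of vial_blue in the frame of side_tray between -0.045 and 0.045 m and y of vial_blue in the frame of side_tray between -0.07 and 0.07 m and linear speed of each of vial_yellow, vial_white, vial_blue, dish below 0.02 m/s and contact force between each of vial_yellow, vial_white, vial_blue, dish and the fingers below 0.05 N and distance of dish from where it was at the start of the episode below 0.012 m), for 0.1 s.
2. the dish lies in the circle of the light box, let go, the vials still in the side tray (x of vial_yellow in the frame of side_tray between -0.045 and 0.045 m and y of vial_yellow in the frame of side_tray between -0.07 and 0.07 m and z of each of vial_yellow, vial_white, vial_blue in the frame of side_tray below 0.009 m and angle between each of vial_yellow, vial_white, vial_blue's own z axis and vertical below 0.12 rad and x of vial_white in the frame of side_tray between -0.045 and 0.045 m and y of vial_white in the frame of side_tray between -0.07 and 0.07 m and x of vial_blue in the frame of side_tray between -0.045 and 0.045 m and y of vial_blue in the frame of side_tray between -0.07 and 0.07 m and horizontal distance between dish and light_box below 0.015 m and z of dish in the frame of light_box between 0.018 and 0.026 m and angle between dish's own z axis and vertical below 0.1 rad and linear speed of each of vial_yellow, vial_white, vial_blue, dish below 0.02 m/s and contact force between each of vial_yellow, vial_white, vial_blue, dish and the fingers below 0.05 N), for 0.1 s.
At the end, for the whole second after the job is handed in: The dish lies flat on the light box, its centre within 15 mm of the circle's centre; each vial stands upright (within 0.1 rad) within 13 mm of where it itself stood at the start; all released and at rest (horizontal distance between dish and light_box below 0.015 m and z of dish in the frame of light_box between 0.018 and 0.026 m and angle between each of dish, vial_yellow, vial_white, vial_blue's own z axis and vertical below 0.1 rad and distance of each of vial_yellow, vial_white, vial_blue from where it was at the start of the episode below 0.013 m and linear speed of each of vial_yellow, vial_white, vial_blue, dish below 0.02 m/s and contact force between each of vial_yellow, vial_white, vial_blue, dish and the fingers below 0.05 N); the robot touches nothing.
It fails at once if a vial tipped over or held tilted by more than 0.5 rad (angle between any of vial_yellow, vial_white, vial_blue's own z axis and vertical above 0.5 rad).
It fails at once if the dish tipped by more than 0.5 rad (angle between dish's own z axis and vertical above 0.5 rad).
It fails at once if timer, cuvette box or computer mouse disturbed (more than 15 mm) (distance of any of lab_timer, cuvette_box, mouse from where it was at the start of the episode above 0.015 m).
It also fails if it takes over 144 s, if anything falls off the work surface, if the arm or the gripper's body presses on something with over 40 N, if the wrist force passes 120 N, or if a joint passes its speed limit or range.

### The arm

A 6-joint arm with a two-finger parallel gripper is mounted at the origin on a cart in front of the work surface, level with it; the furniture and walls round the work are solid. World frame = base frame: x ahead of the robot, y to its left, z up, the work surface at z = 0. Lengths are in mm, angles in rad, forces in N, time in s.
With the tool pointing down it reaches from about 350 to 875 mm from the base axis. Payload 4.2 kg.
Tool frame: the origin (TCP) lies midway between the tips of the shut fingers; the grasp point (between the pads) lies 19 mm behind it; z points along the fingers, y is the direction in which the jaws open and shut (so a half turn about z gives the same grasp; the last joint's range is limited). The gripper opens to 85 mm and grips with 20 to 120 N. Pads are 22 mm wide; open, the fingers measure 114 mm over their backs; the gripper's body (76 mm by 85 mm) begins 54 mm behind the grasp point. The pads swing forward as they close: fully open they stand 13 mm farther back than shut.
Start: joints at [1.549, 0.385, 0.008, 0, -1.194, -0.259], TCP at [173.171, 600.509, 231.312] pointing down, gripper open.
Joint ranges: [-3.14, 3.14], [-1.21, 2.06], [-1.07, 1.41], [-3.16, 2.05], [-2.99, -0.16], [-3.1, 3.1]. Speed limits (rad/s): [2.79, 2.79, 3.14, 3.14, 3.14, 3.14].

### API

Orientations are given as a unit quaternion [x, y, z, w].
In Python, from bench import arm, eyes, nets gives the robot as it stands.
- The arm moves only by the tool jog_arm, never from a script. Its argument "rows" is a list of rows, each a list of 3 entries, a list of its own where there are three numbers: the shift along the tool's x, y, z in cm, then the turn, a rotation vector about the tool's x, y, z in degrees, then the finger opening in cm, from 0 to 8.54. In form: [[[x, y, z], [ax, ay, az], jaw], ...]. A call has 1 to 10 rows; each row shifts and turns the commanded pose from where the row before left it, along the tool's axes as they then stand; what a row does not reach is not made up. A row lasts 1/8 s, in which the tool goes at most 62.5 mm and 10.7 degrees, less where a joint would pass 70% of its speed; a pose out of reach is approached as far as the arm can. A call with a gripper value outside its range is refused whole. The fingers move at their own pace and stop on an object; the grip force is fixed at half the most. Time passes only in rows, so rows that do not move let the fingers close. It gives the time, the measured TCP pose, the force and the opening at its end, in the units of the state.
- arm.read_state(): the state, without advancing time (a new reading comes with each control period).
- eyes.get_image(name): name is "scene" or "top" or "wrist"; returns the picture (480x640x3 uint8, red, green, blue); there is no depth.
- eyes.camera_model(name): a dict with "K" (3x3 intrinsics, pixels), "rvec" (rotation vector, rad) and "tvec" (3), from world to camera coordinates, as OpenCV has them. Camera axes: x right, y down, z forward; pixel columns grow to the right and rows downward; lengths in mm; the calibration is good to about 2 mm. A picture is of the moment at which its call begins: read the wrist's pose just before it. camera_model takes no time and is no camera call; for the wrist camera it gives the pose at the moment of the call.
- arm.job_done(): hands the job in, once; it reports no verdict.
Trained networks look in the newest picture that a camera, given by its name, has taken for a name from the list of things; names that differ only in an ending like _2 or _b are one class to them, and where a whole thing is asked for, a point or a joint stands for the part that bears it (a point fixed in the world has none). Each returns a list of dicts, best first, with "conf" (0 to 1); they miss things now and then, are a little off and sometimes report something else, mostly with a low value. They report only what shows in the picture. A call takes as long as a camera call.
- nets.boxes_of(camera, name): "position" ([column, row] as shares, 0 to 1, of the picture: columns of its width, rows of its height, amid what is visible of it).
The state is a dict: "clock": time; "joints": joint angles; "joint_vel": joint speeds; "joint_efforts": joint torques, N m; "position": TCP position; "ee_rot": TCP orientation; "contact_force": force on the tool from outside, world axes, zero at the start; "wrist_torque": the same for the moment, N m; "gripper_width": finger opening in mm.
Only numpy, scipy, OpenCV 4.12 (cv2) and the standard library are available. Lean on these libraries where they do the work, as an engineer would, in place of code of your own. Each camera call takes 0.05 s, during which the arm holds its last target.

## Working session

There is one attempt and no reset: what is moved stays moved. The work goes in short steps, Python scripts to look and compute and a tool call to move; the robot and the scene stay as the last step left them, time stands still between calls to the robot, and variables do not carry over. Pictures are saved under pics/ and viewed, and the job is handed in when it is done.

Besides the shell and the picture viewer there is one more tool, called after ">>>" by a JSON object that holds its "method" and its "body", one argument or row to a line. jog_arm: Moves the arm, as the interface text tells. Its arguments: {"type":"object","properties":{"rows":{"type":"array","items":{"type":"array"}}},"required":["rows"]}

```bash
ls; mkdir -p pics; python3 - <<'E'
from bench import arm, eyes, nets
import cv2
s=arm.read_state();print(s)
for n in("scene","top","wrist"):
    im=eyes.get_image(n);cv2.imwrite(f"pics/{n}0.png",im[:,:,::-1]);print(n,eyes.camera_model(n))
E
```

```text
pics
{'clock': 0.0, 'joints': array([ 1.54861215e+00,  3.85560280e-01,  6.61625115e-03, -5.16235683e-04,
       -1.19398814e+00, -2.58564811e-01]), 'joint_vel': array([ 0.00142898,  0.00047171, -0.00026451, -0.00080343,  0.0012301 ,
       -0.00047078]), 'joint_efforts': array([-2.20485908e-04, -3.92290306e+01,  1.88400882e+01,  4.18616518e+00,
       -4.55741669e-03, -2.01201338e-06]), 'position': array([173.00830352, 599.96594552, 230.21302662]), 'ee_rot': array([ 9.90149747e-01, -1.40008143e-01, -1.12309972e-04,  1.08875781e-03]), 'contact_force': array([-0.60897849, -0.23781772,  1.3938546 ]), 'wrist_torque': array([ 0.01581771, -0.00737355, -0.05431113]), 'gripper_width': 85.01813145257846}
scene {'K': array([[446.0577117 ,   0.        , 314.41702203],
       [  0.        , 446.0577117 , 241.47287934],
       [  0.        ,   0.        ,   1.        ]]), 'rvec': array([ 0.97752843, -2.47531349,  1.02177441]), 'tvec': array([413.76719437, 306.98088568, 738.60542095])}
top {'K': array([[476.20438235,   0.        , 317.66095279],
       [  0.        , 476.20438235, 242.53428588],
       [  0.        ,   0.        ,   1.        ]]), 'rvec': array([ 2.19400772, -2.16011434,  0.14206073]), 'tvec': array([ -3.99093729, 542.318359  , 941.64879781])}
wrist {'K': array([[355.1664975 ,   0.        , 316.56679476],
       [  0.        , 355.1664975 , 242.749057  ],
       [  0.        ,   0.        ,   1.        ]]), 'rvec': array([-1.77387714,  2.35887784,  0.33206883]), 'tvec': array([624.24569445, -37.58403458, 379.68094652])}
```

View pics/top0.png

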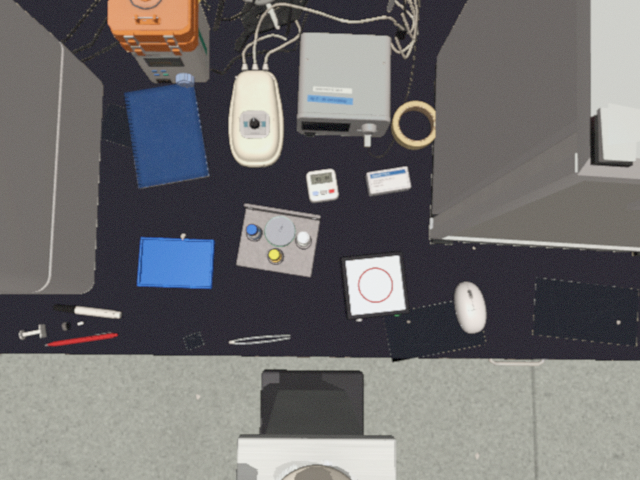

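View pics/scene0.png

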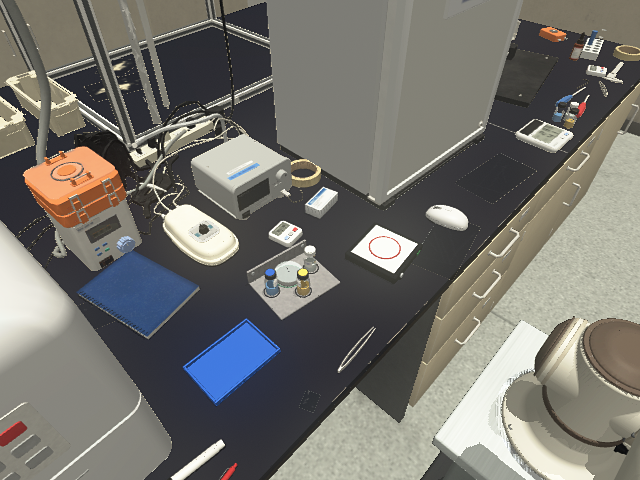

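View pics/wrist0.png

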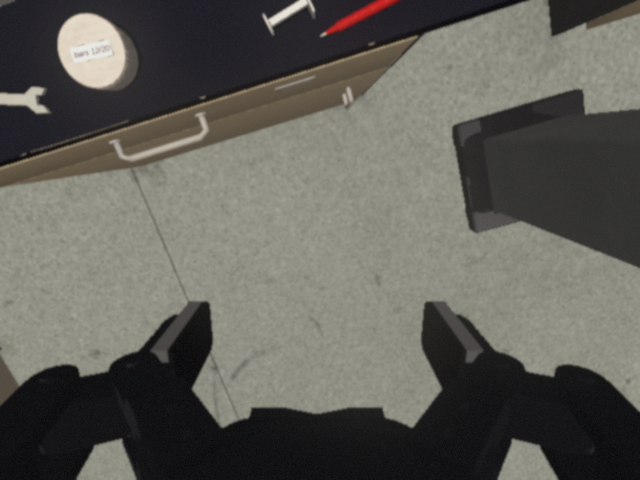

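The top view shows the station at about (280,240) with blue (253,231), white (303,238) and yellow (275,255) around the dish (280,231). The tray is at (176,262) and the light box at (375,286). I'll zoom in on these.

```bash
cat > h.py <<'E'
import numpy as np, cv2
from bench import arm, eyes, nets
def cm(n):
    m=eyes.camera_model(n);return m["K"],cv2.Rodrigues(np.array(m["rvec"]))[0],np.array(m["tvec"])
def back(m,uv,z):
    K,R,t=m;d=R.T@np.linalg.inv(K)@np.array([uv[0],uv[1],1.]);c=-R.T@t
    return (c+d*(z-c[2])/d[2])[:2]
def proj(m,p):
    K,R,t=m;q=K@(R@np.array(p,float)+t);return q[:2]/q[2]
E
python3 - <<'E'
from h import *
im=cv2.imread("pics/top0.png")
c=im[180:330,120:420];cv2.imwrite("pics/topz.png",cv2.resize(c[:, :150],None,fx=4,fy=4,interpolation=cv2.INTER_CUBIC))
cv2.imwrite("pics/topz1.png",cv2.resize(im[190:290,225:335],None,fx=6,fy=6,interpolation=cv2.INTER_CUBIC)[:600])
cv2.imwrite("pics/topz2.png",cv2.resize(im[240:330,330:420],None,fx=6,fy=6,interpolation=cv2.INTER_CUBIC))
m=cm("top")
for n,p,z in [("blue",(253,231),59),("white",(303,237),59),("yel",(275,255),59),("dish",(280,231),21),("tray",(176,262),12),("lb",(375.5,285),22),("timer",(322,185),18),("box",(388,180),28)]:print(n,back(m,p,z))
for n in ["vial_yellow","vial_white","vial_blue","dish","side_tray","light_box","station"]:
    r=nets.boxes_of("top",n)
    if r: print(n,[(np.array(x["position"])*[640,480],x["conf"]) for x in r[:2]])
E
```

```text
blue [559.83581646 133.10966354]
white [549.6015715   34.25902639]
yel [513.03625405  88.63555845]
dish [565.74174986  82.09286337]
tray [499.11054494 294.07152042]
lb [ 457.95295669 -114.9560418 ]
timer [664.56294857  -3.13758025]
box [ 675.54815978 -139.85902831]
vial_yellow [(array([274.176, 254.592]), 0.73)]
vial_white [(array([303.616, 238.608]), 0.43)]
vial_blue [(array([253.12 , 228.624]), 0.66)]
dish [(array([279.808, 230.784]), 0.63)]
side_tray [(array([175.616, 261.696]), 0.86)]
light_box [(array([373.504, 285.216]), 0.7), (array([304.704, 237.12 ]), 0.18)]
station [(array([277.504, 245.184]), 0.84)]
```

View pics/topz.png

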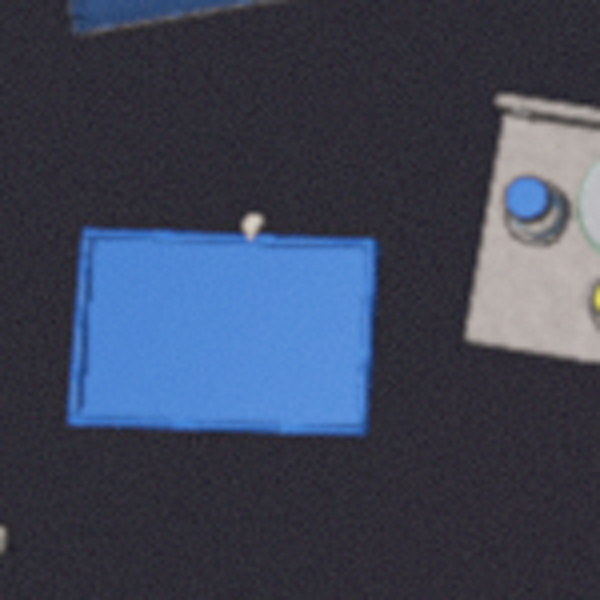

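View pics/topz1.png

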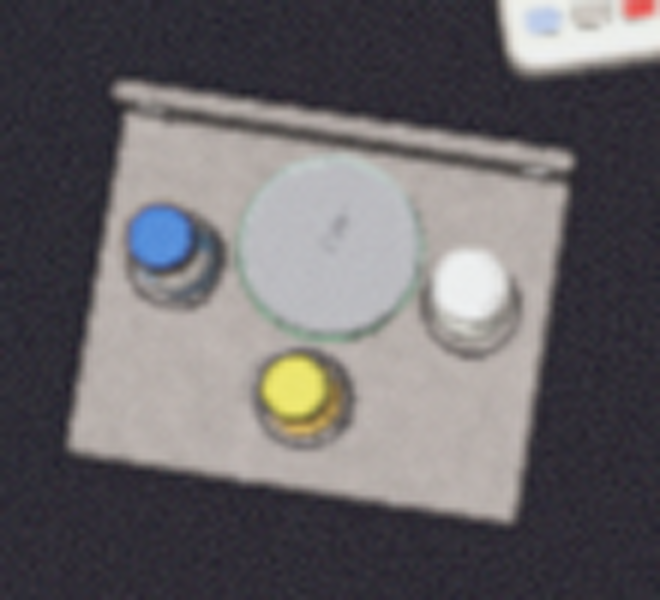

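View pics/topz2.png

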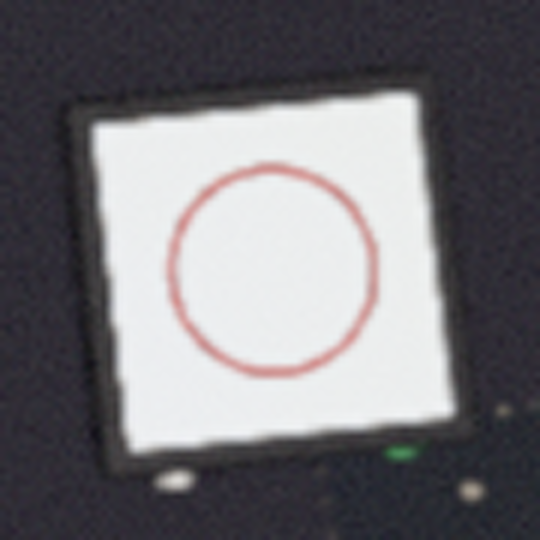

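```bash
python3 - <<'E'
from h import *
m=cm("top")
px=lambda U,f,o:((U[0]+.5)/f-.5+o[0],(U[1]+.5)/f-.5+o[1])
o=(225,190)
P={n:back(m,px(U,6,o),z) for n,U,z in [("blue",(162,237),65),("yel",(295,386),65),("white",(470,283),65),("dish",(330,245),21),("c1",(68,452),6),("c2",(515,522),6)]}
L={"blue":(9,52),"yel":(-32,0),"white":(9,-52),"dish":(21,0),"c1":(-62.5,78),"c2":(-62.5,-78)}
A=np.array([L[k] for k in P],float);B=np.array([P[k] for k in P])
a=A-A.mean(0);b=B-B.mean(0);th=np.arctan2((a[:,0]*b[:,1]-a[:,1]*b[:,0]).sum(),(a*b).sum())
R=np.array([[np.cos(th),-np.sin(th)],[np.sin(th),np.cos(th)]]);t=B.mean(0)-R@A.mean(0)
print("station",t,th)
for k in P:print(k,P[k],R@L[k]+t)
print("lb",back(m,px((273,270),6,(330,240)),22))
c=[back(m,px(U,4,(120,180)),12) for U in [(84,230),(376,240),(366,432),(70,424)]];print(c,np.mean(c,0))
c=[back(m,px(U,6,(330,240)),22) for U in [(90,122),(415,92),(455,415),(130,452)]];print(c,np.mean(c,0))
E
```

```text
station [546.60890869  86.20824461] -0.1395938532517204
blue [562.79824339 135.3027887 ] [562.75669036 136.4501509 ]
yel [514.6387827   90.72155556] [514.92018583  90.66075438]
white [549.37876728  34.37885798] [548.28603363  33.46180159]
dish [566.93664582  82.97603343] [567.40463307  83.28628508]
c1 [495.39862578 172.36518029] [495.5698644  172.14581473]
c2 [473.65022161  17.92368148] [473.8638793   17.66329077]
lb [ 458.787289   -114.10231532]
[array([549.21092105, 368.74387206]), array([546.57684257, 219.03152207]), array([447.85492373, 220.41143106]), array([449.72086301, 370.47270321])] [498.34088759 294.6648821 ]
[array([508.20483982, -51.37051614]), array([ 520.28688998, -162.83185597]), array([ 410.76540437, -176.00013574]), array([396.90461242, -65.8019083 ])] [ 459.04043665 -114.00110404]
```

>>> {"method": "jog_arm", "body": {
  "rows": [
    [[3.35,2.25,0],[0,0,0],6],
    [[3.35,2.25,0],[0,0,0],6],
    [[3.35,2.25,0],[0,0,0],6],
    [[3.35,2.25,0],[0,0,0],6],
    [[3.35,2.25,0],[0,0,0],6],
    [[3.35,2.25,0],[0,0,0],6],
    [[3.35,2.25,0],[0,0,0],6],
    [[3.35,2.25,0],[0,0,0],6],
    [[3.35,2.25,0],[0,0,0],6],
    [[3.35,2.25,0],[0,0,0],6]
  ]
}}

```text
clock: 1.75
position: [433.5, 290.5, 231.6]
ee_rot: [0.99, -0.14, 0.0, -0.0]
contact_force: [-0.5, 0.3, 0.0]
gripper_width: 60.2
```

>>> {"method": "jog_arm", "body": {
  "rows": [
    [[3.35,2.25,0],[0,0,0],6],
    [[3.35,2.25,0],[0,0,0],6],
    [[3.35,2.25,0],[0,0,0],6],
    [[0,0,0],[0,0,-8],6],
    [[0,0,0],[0,0,0],6]
  ]
}}

```text
clock: 2.38
position: [510.8, 198.3, 231.3]
ee_rot: [0.997, -0.072, -0.0, -0.0]
contact_force: [-0.2, 0.1, -0.5]
gripper_width: 60.1
```

```bash
cat > w.py <<'E'
import sys
from h import *
from scipy.spatial.transform import Rotation as Ro
n=sys.argv[1]
s=arm.read_state();m=cm("wrist");im=eyes.get_image("wrist")
cv2.imwrite(f"pics/{n}.png",im[:,:,::-1])
R=Ro.from_quat(s["ee_rot"]).as_matrix()
print("t",s["clock"],"p",s["position"].round(1),"yaw",np.degrees(np.arctan2(R[1,0],R[0,0])).round(2),"R",R.round(3).tolist(),"w",s["gripper_width"],"cam",(-m[1].T@m[2]).round(1))
np.savez(f"pics/{n}.npz",K=m[0],R=m[1],t=m[2])
E
python3 w.py w1
```

```text
t 2.375 p [510.8 198.3 231.3] yaw -8.24 R [[0.99, -0.143, -0.0], [-0.143, -0.99, 0.0], [-0.0, -0.0, -1.0]] w 60.05084620824948 cam [579.8 189.1 374.1]
```

View pics/w1.png

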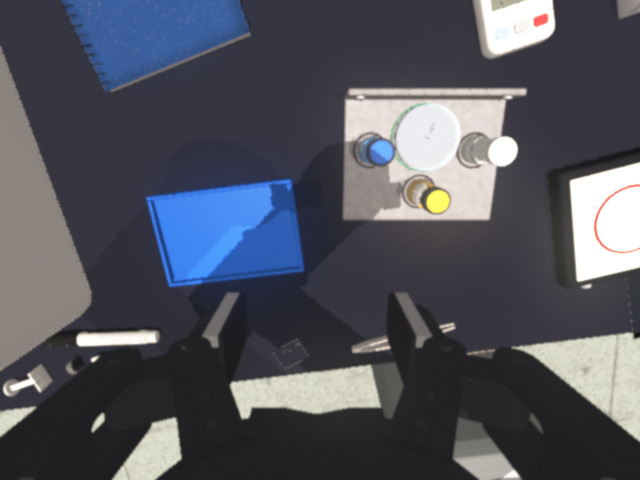

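The wrist view has everything in it: discs blue (381,152), yellow (436,201) and white (503,151), dish (427,137), and tray corners (148,198), (292,181), (302,271), (169,287).

```bash
python3 - <<'E'
from h import *
d=np.load("pics/w1.npz");m=(d["K"],d["R"],d["t"])
im=cv2.imread("pics/w1.png");hsv=cv2.cvtColor(im,cv2.COLOR_BGR2HSV).astype(int)
H,S,V=hsv[...,0],hsv[...,1],hsv[...,2]
def cen(mask,roi):
    M=np.zeros_like(mask);x0,y0,x1,y1=roi;M[y0:y1,x0:x1]=mask[y0:y1,x0:x1]
    n,l,st,c=cv2.connectedComponentsWithStats(M.astype(np.uint8));i=1+st[1:,4].argmax()
    (cc,r)=cv2.minEnclosingCircle(np.argwhere(l==i)[:,::-1].astype(np.float32));return c[i],st[i],cc
for n,mk,roi in [("blue",(S>120)&(V>150)&(H>95)&(H<125),(355,130,405,175)),("yel",(S>150)&(H>22)&(H<35)&(V>150),(410,180,460,220)),("white",(S<25)&(V>215),(485,130,525,175)),]:
    c,s,cc=cen(mk,roi);print(n,c,s,cc,back(m,c,65))
print("dish",back(m,(427,137),21))
for p in [(148,198),(292,181),(302,271),(169,287)]:print(back(m,p,12))
print("slab",[back(m,p,6) for p in [(343,219),(491,221)]])
for n,p in [("b",(562.8,135.8,65)),("y",(514.7,90.7,65)),("w",(548.9,34,65)),("d",(567,83,21))]:print(n,proj(m,p))
cv2.imwrite("pics/w1z.png",cv2.resize(im[75:235,330:530],None,fx=4,fy=4,interpolation=cv2.INTER_CUBIC)[:600])
E
```

```text
blue [381.13348946 151.40749415] [370 140  23  24 427] (381.1666564941406, 151.5) [562.61046856 136.11672741]
yel [436.78448276 203.14655172] [427 191  22  22 116] (437.0, 201.0) [511.72596615  91.83574838]
white [499.45979615 151.17440544] [485 130  32  45 883] (493.4838562011719, 152.0) [548.50589245  37.28499264]
dish [567.16461104  84.06382626]
[547.76429516 367.51814052]
[543.67185135 218.88634643]
[446.45622469 223.85584209]
[448.93461803 371.60914463]
slab [array([495.9835425 , 172.42013201]), array([471.31085344,  17.27625726])]
b [381.48698562 151.12239905]
y [437.91614961 199.62960135]
w [503.39377927 150.12082029]
d [428.12789509 137.01166893]
```

View pics/w1z.png

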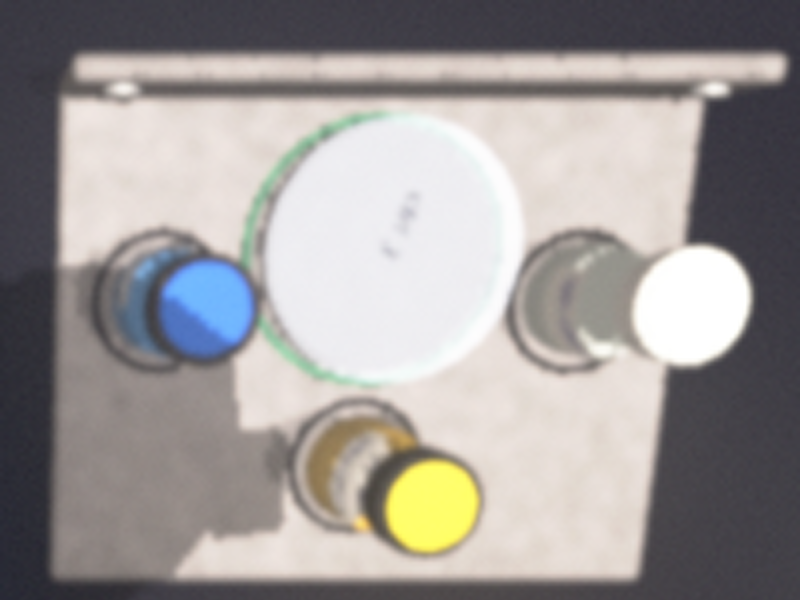

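>>> {"method": "jog_arm", "body": {
  "rows": [
    [[3.0,2.7,0],[0,0,0],6],
    [[3.03,2.73,0],[0,0,0],6],
    [[0,0,4],[0,0,0],6],
    [[0,0,4],[0,0,0],6],
    [[0,0,4],[0,0,0],6],
    [[0,0,2],[0,0,0],6],
    [[0,0,0],[0,0,0],6]
  ]
}}

```text
clock: 3.3
position: [561.4, 136.6, 89.8]
ee_rot: [0.997, -0.071, -0.002, 0.001]
contact_force: [0.0, -0.2, 0.8]
gripper_width: 60.0
```

```bash
python3 w.py w2
```

```text
t 3.3 p [561.4 136.6  89.8] yaw -8.12 R [[0.99, -0.141, -0.003], [-0.141, -0.99, -0.002], [-0.003, 0.002, -1.0]] w 60.00209361329456 cam [631.  127.8 232.3]
```

View pics/w2.png

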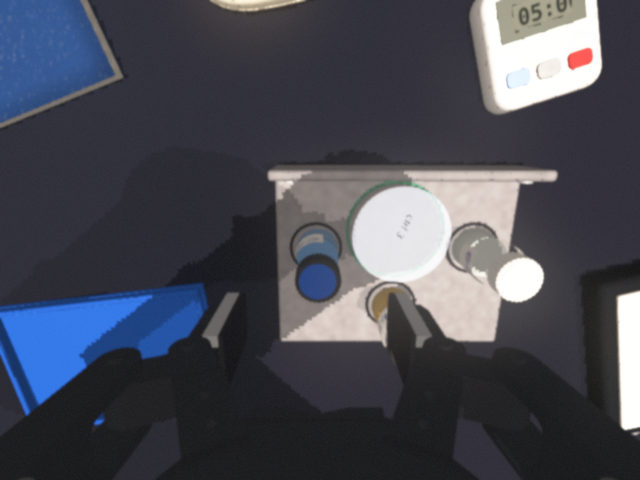

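The blue vial is at column 318, centred between the fingers (240 and 388). I'll descend and grip.

>>> {"method": "jog_arm", "body": {
  "rows": [
    [[0.1,0.05,3],[0,0,0],6],
    [[0,0,3.3],[0,0,0],6],
    [[0,0,0],[0,0,0],6],
    [[0,0,0],[0,0,0],1.5],
    [[0,0,0],[0,0,0],1.5],
    [[0,0,0],[0,0,0],1.5],
    [[0,0,0],[0,0,0],1.5]
  ]
}}

```text
clock: 4.22
position: [565.0, 136.6, 30.6]
ee_rot: [0.998, -0.07, 0.002, -0.001]
contact_force: [-1.0, -0.2, 6.5]
gripper_width: 24.1
```

```bash
python3 w.py w3
```

```text
t 4.225 p [565.  136.6  30.6] yaw -8.05 R [[0.99, -0.14, 0.004], [-0.14, -0.99, 0.002], [0.004, -0.002, -1.0]] w 24.114204930729123 cam [633.5 127.3 173.6]
```

View pics/w3.png

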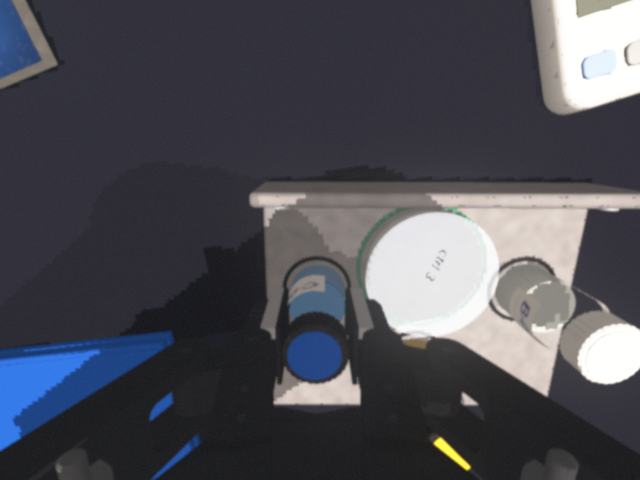

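>>> {"method": "jog_arm", "body": {
  "rows": [
    [[0,0,0],[0,0,0],1.5],
    [[0,0,0],[0,0,0],1.5]
  ]
}}

```text
clock: 4.53
position: [565.0, 136.5, 30.6]
ee_rot: [0.998, -0.07, 0.002, -0.001]
contact_force: [-2.0, 0.3, 6.1]
gripper_width: 24.6
```

```bash
python3 w.py w4; python3 - <<'E'
from h import *
im=eyes.get_image("scene")
cv2.imwrite("pics/s4.png",cv2.resize(im[200:340,200:360,::-1],None,fx=5,fy=4.2))
E
```

```text
t 4.525 p [565.  136.5  30.6] yaw -8.05 R [[0.99, -0.14, 0.004], [-0.14, -0.99, 0.002], [0.004, -0.002, -1.0]] w 24.601832769081337 cam [633.5 127.3 173.6]
```

View pics/s4.png

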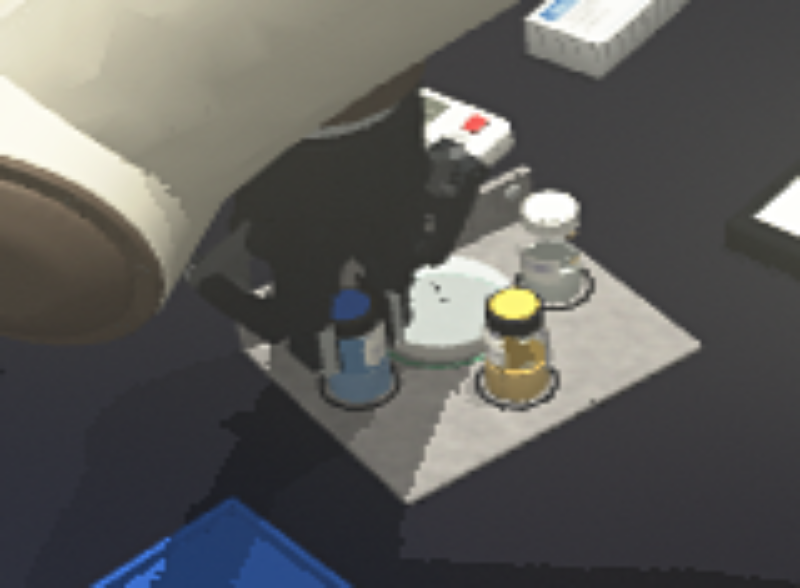

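>>> {"method": "jog_arm", "body": {
  "rows": [
    [[0,0,0],[0,0,0],4],
    [[0,0,0],[0,0,0],4],
    [[0,0,0],[0,0,0],4],
    [[0,0,0],[0,0,0],4]
  ]
}}

```text
clock: 5.12
position: [563.4, 135.8, 28.1]
ee_rot: [0.998, -0.071, -0.0, 0.0]
contact_force: [-0.6, 0.5, -0.7]
gripper_width: 40.1
```

```bash
python3 w.py w5
```

```text
t 5.125 p [563.4 135.8  28.1] yaw -8.09 R [[0.99, -0.141, -0.0], [-0.141, -0.99, -0.0], [-0.0, 0.0, -1.0]] w 40.05674752465381 cam [632.6 126.8 170.9]
```

View pics/w5.png

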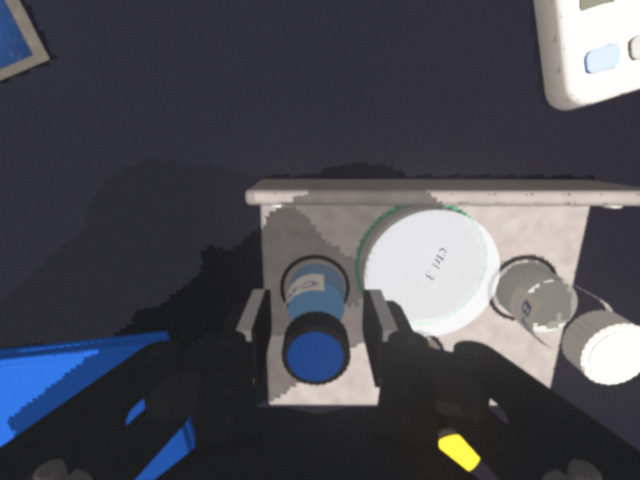

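```bash
python3 -c "
from h import *
print(arm.read_state()['joints'])"
```

```text
[ 5.15907119e-01  5.29279631e-01 -3.40646516e-01  2.17388252e-05
 -7.01242639e-01  9.13693876e-01]
```

>>> {"method": "jog_arm", "body": {
  "rows": [
    [[0,0,-3],[0,0,0],5],
    [[0,0,-3],[0,0,0],5],
    [[0,0,-1],[0,0,0],5],
    [[0,0,0],[0,0,-10],5]
  ]
}}

```text
clock: 5.68
position: [563.7, 136.0, 98.8]
ee_rot: [1.0, 0.019, 0.001, -0.0]
contact_force: [0.2, 0.1, 0.3]
gripper_width: 50.0
```

```bash
python3 -c "
from h import *
print(arm.read_state()['joints'])"
```

```text
[ 5.15886604e-01  4.35492052e-01 -2.78597405e-01 -3.29668334e-04
 -8.55427131e-01  1.09295849e+00]
```

>>> {"method": "jog_arm", "body": {
  "rows": [
    [[0,0,0],[0,0,10.2],4.6],
    [[0,0,0],[0,0,10.2],4.6],
    [[0,0,0],[0,0,10.2],4.6],
    [[0,0,0],[0,0,10.2],4.6],
    [[0,0,0],[0,0,10.2],4.6],
    [[0,0,0],[0,0,10.2],4.6],
    [[0,0,0],[0,0,10.2],4.6],
    [[0,0,0],[0,0,10.2],4.6],
    [[0,0,0],[0,0,10.2],4.6],
    [[0,0,0],[0,0,10.2],4.6]
  ]
}}

```text
clock: 6.92
position: [562.9, 135.7, 97.2]
ee_rot: [-0.64, 0.769, 0.0, -0.001]
contact_force: [0.2, -0.4, 0.3]
gripper_width: 46.0
```

>>> {"method": "jog_arm", "body": {
  "rows": [
    [[0,0,0],[0,0,0],4.6]
  ]
}}

```text
clock: 7.05
position: [563.0, 135.7, 97.4]
ee_rot: [-0.643, 0.766, 0.0, -0.001]
contact_force: [-0.3, 0.5, 0.2]
gripper_width: 46.1
```

```bash
python3 w.py w6
```

```text
t 7.05 p [563.  135.7  97.4] yaw -99.98 R [[-0.173, -0.985, -0.002], [-0.985, 0.173, -0.001], [0.001, 0.001, -1.0]] w 46.07932584303832 cam [550.   67.  240.2]
```

View pics/w6.png

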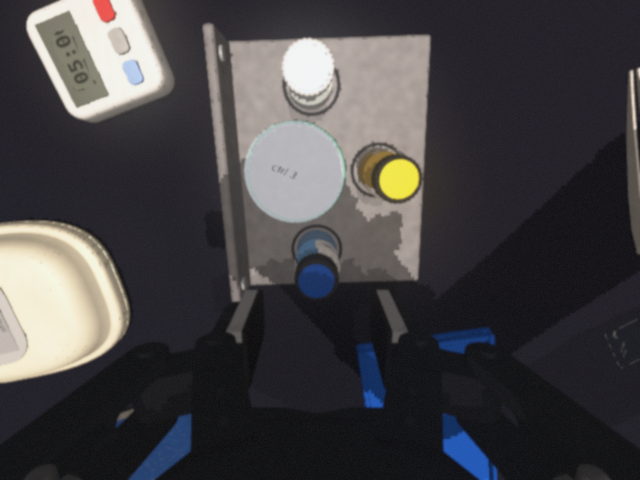

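>>> {"method": "jog_arm", "body": {
  "rows": [
    [[0,0,2.5],[0,0,0],4.6],
    [[0,0,2.5],[0,0,0],4.6],
    [[0,0,2.2],[0,0,0],4.6],
    [[0,0,1],[0,0,0],4.6],
    [[0,0,0],[0,0,0],4.6],
    [[0,0,0],[0,0,0],1.5],
    [[0,0,0],[0,0,0],1.5],
    [[0,0,0],[0,0,0],1.5]
  ]
}}

```text
clock: 8.1
position: [564.3, 136.3, 17.4]
ee_rot: [-0.642, 0.766, -0.0, 0.001]
contact_force: [0.3, 0.3, 3.1]
gripper_width: 25.3
```

```bash
python3 w.py w7
```

```text
t 8.1 p [564.3 136.3  17.4] yaw -100.06 R [[-0.175, -0.985, 0.002], [-0.985, 0.175, 0.001], [-0.001, -0.002, -1.0]] w 25.34731940645528 cam [550.7  67.4 160.1]
```

View pics/w7.png

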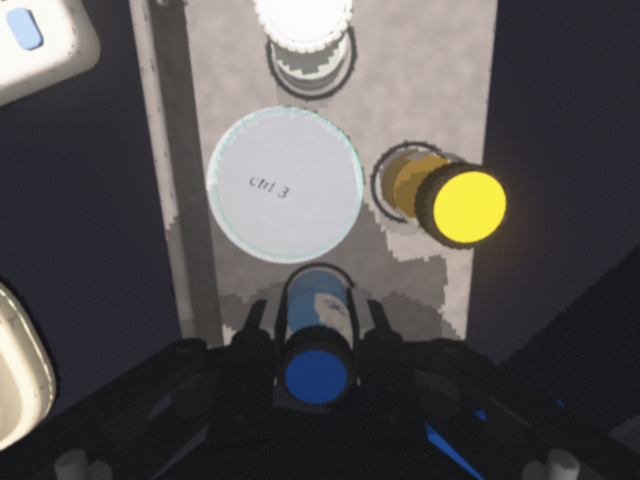

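>>> {"method": "jog_arm", "body": {
  "rows": [
    [[0,0,-1],[0,0,0],1.5],
    [[0,0,-2],[0,0,0],1.5],
    [[0,0,-2.5],[0,0,0],1.5],
    [[0,0,-2.5],[0,0,0],1.5],
    [[0,0,-1],[0,0,0],1.5],
    [[0,0,0],[0,0,0],1.5]
  ]
}}

```text
clock: 8.9
position: [563.6, 136.0, 106.8]
ee_rot: [-0.642, 0.767, 0.0, 0.001]
contact_force: [-0.3, -1.0, -0.4]
gripper_width: 25.4
```

```bash
python3 w.py w8;  python3 - <<'E'
from h import *
im=eyes.get_image("scene")
cv2.imwrite("pics/s8.png",cv2.resize(im[180:340,180:360,::-1],None,fx=4,fy=3.7))
E
```

```text
t 8.9 p [563.6 136.  106.8] yaw -100.1 R [[-0.175, -0.985, 0.001], [-0.985, 0.175, 0.001], [-0.001, -0.001, -1.0]] w 25.378574156888057 cam [550.1  67.1 249.5]
```

View pics/w8.png

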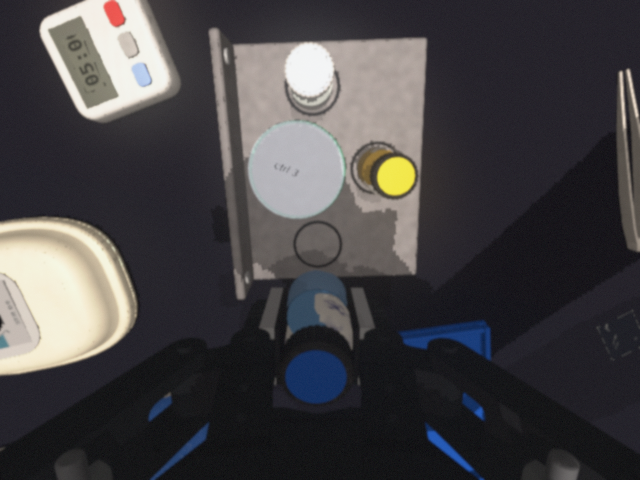

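View pics/s8.png

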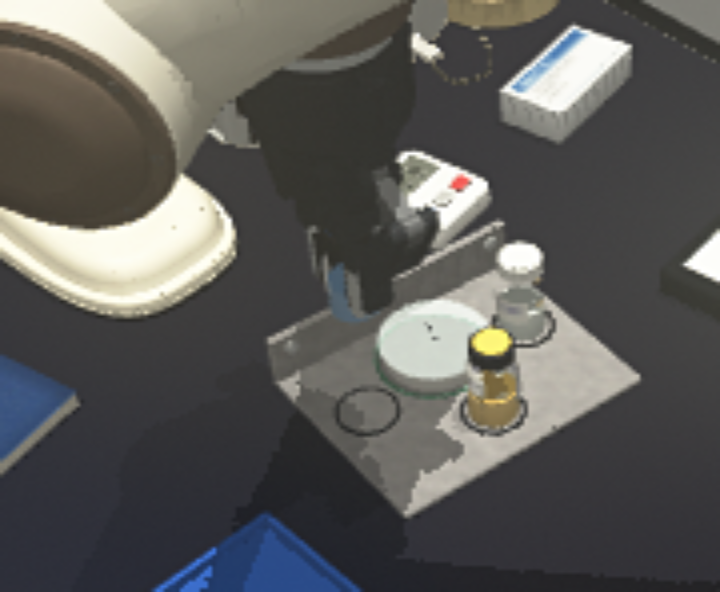

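>>> {"method": "jog_arm", "body": {
  "rows": [
    [[-2,1,0],[0,0,0],1.5],
    [[-3,1.6,0],[0,0,0],1.5],
    [[-3.4,1.8,0],[0,0,0],1.5],
    [[-3.5,1.8,0],[0,0,0],1.5],
    [[-3.5,1.8,0],[0,0,0],1.5],
    [[-2.5,1.3,0],[0,0,0],1.5],
    [[-1.5,0.8,0],[0,0,0],1.5],
    [[0,0,0],[0,0,0],1.5],
    [[0,0,2.5],[0,0,0],1.5],
    [[0,0,0],[0,0,0],1.5]
  ]
}}

```text
clock: 10.25
position: [497.1, 342.3, 79.3]
ee_rot: [-0.642, 0.767, -0.0, -0.003]
contact_force: [0.2, 0.7, 0.0]
gripper_width: 25.1
```

```bash
python3 w.py w9
```

```text
t 10.25 p [497.1 342.3  79.3] yaw -100.18 R [[-0.177, -0.984, -0.004], [-0.984, 0.177, -0.004], [0.005, 0.003, -1.0]] w 25.083024538516934 cam [484.2 274.1 222.4]
```

View pics/w9.png

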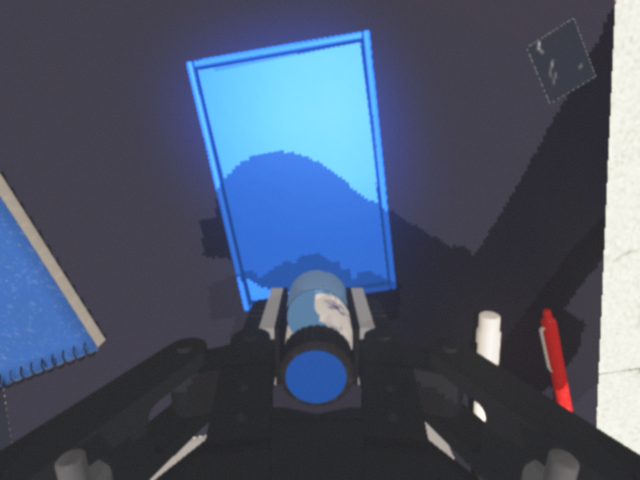

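>>> {"method": "jog_arm", "body": {
  "rows": [
    [[0,0,2.5],[0,0,0],1.5],
    [[0,0,2.5],[0,0,0],1.5],
    [[0,0,1],[0,0,0],1.5],
    [[0,0,0.4],[0,0,0],1.5],
    [[0,0,0],[0,0,0],1.5]
  ]
}}

```text
clock: 10.92
position: [498.6, 344.9, 18.1]
ee_rot: [-0.642, 0.767, 0.0, 0.001]
contact_force: [0.0, 0.4, -0.3]
gripper_width: 25.1
```

>>> {"method": "jog_arm", "body": {
  "rows": [
    [[0,0,0.25],[0,0,0],1.5],
    [[0,0,0],[0,0,0],1.5]
  ]
}}

```text
clock: 11.18
position: [498.5, 345.0, 15.4]
ee_rot: [-0.642, 0.766, 0.0, 0.001]
contact_force: [-0.2, -0.2, -0.1]
gripper_width: 25.4
```

>>> {"method": "jog_arm", "body": {
  "rows": [
    [[0,0,0.1],[0,0,0],1.5],
    [[0,0,0],[0,0,0],1.5],
    [[0,0,0],[0,0,0],4.2],
    [[0,0,0],[0,0,0],4.2],
    [[0,0,0],[0,0,0],4.2],
    [[0,0,-2.5],[0,0,0],4.2],
    [[0,0,-3],[0,0,0],4.2],
    [[0,0,-3],[0,0,0],4.2],
    [[0,0,0],[0,0,0],4.2]
  ]
}}

```text
clock: 12.3
position: [499.3, 345.8, 101.5]
ee_rot: [-0.642, 0.766, 0.0, 0.003]
contact_force: [-0.4, 0.0, -0.7]
gripper_width: 41.9
```

```bash
python3 w.py w10
```

```text
t 12.3 p [499.3 345.8 101.5] yaw -100.07 R [[-0.175, -0.985, 0.004], [-0.985, 0.175, 0.004], [-0.005, -0.003, -1.0]] w 41.87619563808198 cam [485.4 276.5 244. ]
```

View pics/w10.png

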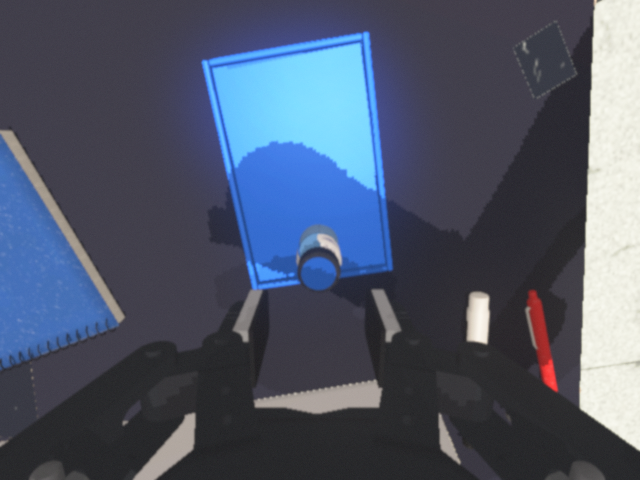

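>>> {"method": "jog_arm", "body": {
  "rows": [
    [[2,-0.7,0],[0,0,0],4.6],
    [[3.2,-1.1,0],[0,0,0],4.6],
    [[3.7,-1.3,0],[0,0,0],4.6],
    [[3.7,-1.3,0],[0,0,0],4.6],
    [[3.7,-1.3,0],[0,0,0],4.6],
    [[3.7,-1.3,0],[0,0,0],4.6],
    [[3.7,-1.3,0],[0,0,0],4.6],
    [[3.5,-1.2,0],[0,0,0],4.6],
    [[2.6,-0.9,0],[0,0,0],4.6],
    [[0,0,0],[0,0,0],4.6]
  ]
}}

```text
clock: 13.6
position: [547.1, 30.4, 97.5]
ee_rot: [-0.641, 0.768, 0.001, -0.001]
contact_force: [-0.6, 0.4, -0.8]
gripper_width: 45.8
```

```bash
python3 w.py w11
```

```text
t 13.6 p [547.1  30.4  97.5] yaw -100.31 R [[-0.179, -0.984, -0.003], [-0.984, 0.179, -0.001], [0.001, 0.003, -1.0]] w 45.83582849132665 cam [533.9 -38.2 240.4]
```

View pics/w11.png

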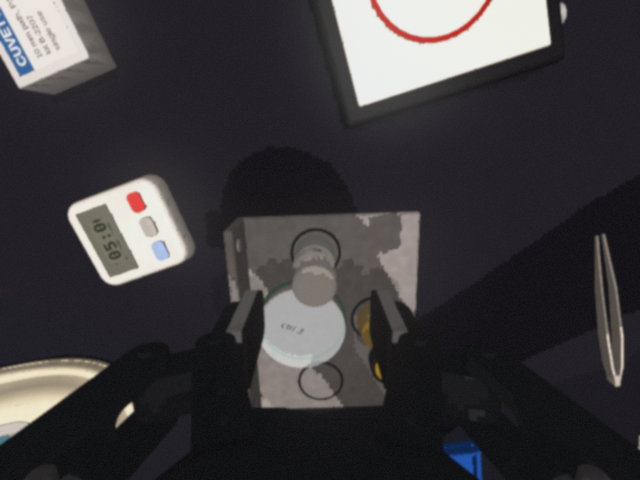

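```bash
python3 - <<'E'
from h import *
d=np.load("pics/w11.npz");m=(d["K"],d["R"],d["t"])
print("w",back(m,(315.5,286.5),65),"ringw",back(m,(315,254),6),"ringb",back(m,(320.5,380),6),"dish",back(m,(303,323),21))
d=np.load("pics/w8.npz");m=(d["K"],d["R"],d["t"])
print("ringb",back(m,(318,244.5),6),"w",back(m,(309,67),65),"y",back(m,(394.5,175.5),65))
E
```

```text
w [547.33106855  35.1640721 ] ringw [547.82657732  35.89027973] ringb [562.04764734 137.16206724] dish [564.01269394  78.63833938]
ringb [561.829663   137.93480321] w [547.92941363  33.82581783] y [513.95066711  91.32322181]
```

>>> {"method": "jog_arm", "body": {
  "rows": [
    [[-0.4,-0.05,2.5],[0,0,0],4.6],
    [[0,0,2.5],[0,0,0],4.6],
    [[0,0,2.2],[0,0,0],4.6],
    [[0,0,1],[0,0,0],4.6],
    [[0,0,0],[0,0,0],4.6],
    [[0,0,0],[0,0,0],1.5],
    [[0,0,0],[0,0,0],1.5],
    [[0,0,0],[0,0,0],1.5]
  ]
}}

```text
clock: 14.65
position: [550.1, 37.1, 17.8]
ee_rot: [-0.642, 0.766, -0.0, 0.001]
contact_force: [-0.3, 0.7, 3.4]
gripper_width: 25.1
```

```bash
python3 w.py w12
```

```text
t 14.65 p [550.1  37.1  17.8] yaw -100.08 R [[-0.175, -0.985, 0.002], [-0.985, 0.175, 0.001], [-0.001, -0.002, -1.0]] w 25.141906387457162 cam [536.5 -31.8 160.5]
```

View pics/w12.png

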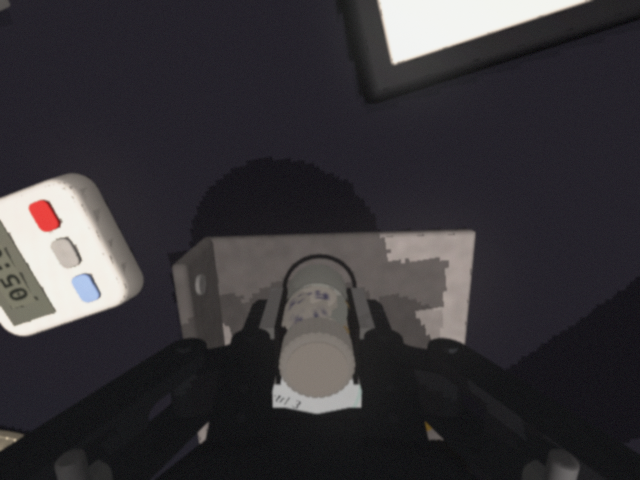

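>>> {"method": "jog_arm", "body": {
  "rows": [
    [[0,0,-1],[0,0,0],1.5],
    [[0,0,-2.5],[0,0,0],1.5],
    [[0,0,-3],[0,0,0],1.5],
    [[0,0,-2.5],[0,0,0],1.5],
    [[-2,0.9,0],[0,0,0],1.5],
    [[-3.2,1.45,0],[0,0,0],1.5],
    [[-3.6,1.6,0],[0,0,0],1.5],
    [[-3.6,1.6,0],[0,0,0],1.5],
    [[-3.6,1.6,0],[0,0,0],1.5],
    [[-2.5,1.2,0],[0,0,0],1.5]
  ]
}}

```text
clock: 15.95
position: [499.1, 235.0, 107.2]
ee_rot: [-0.643, 0.766, 0.0, 0.0]
contact_force: [0.5, 0.2, -0.6]
gripper_width: 25.6
```

>>> {"method": "jog_arm", "body": {
  "rows": [
    [[-0.9,0.4,0],[0,0,0],1.5],
    [[0,0,0],[0,0,0],1.5],
    [[0,0,2],[0,0,0],1.5],
    [[0,0,0],[0,0,0],1.5]
  ]
}}

```text
clock: 16.45
position: [496.5, 241.3, 85.6]
ee_rot: [-0.642, 0.767, 0.0, -0.002]
contact_force: [-0.6, -0.1, -0.0]
gripper_width: 25.6
```

```bash
python3 w.py w13
```

```text
t 16.45 p [496.5 241.3  85.6] yaw -100.19 R [[-0.177, -0.984, -0.003], [-0.984, 0.177, -0.002], [0.003, 0.003, -1.0]] w 25.575877520673586 cam [483.5 172.9 228.6]
```

View pics/w13.png

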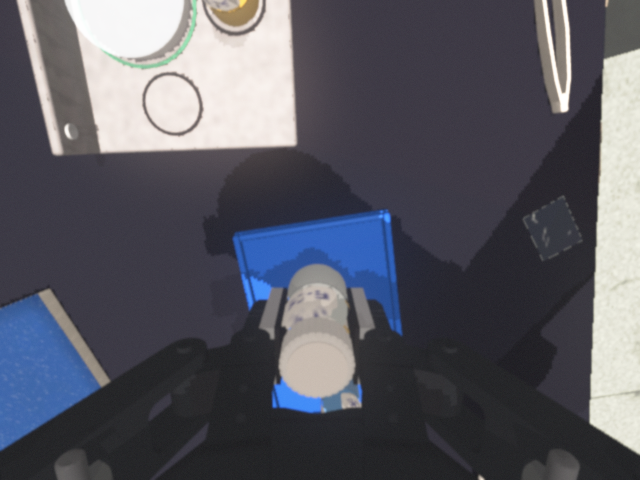

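>>> {"method": "jog_arm", "body": {
  "rows": [
    [[-0.2,0,2.5],[0,0,0],1.5],
    [[0,0,2.5],[0,0,0],1.5],
    [[0,0,1.4],[0,0,0],1.5],
    [[0,0,0.5],[0,0,0],1.5],
    [[0,0,0],[0,0,0],1.5],
    [[0,0,0],[0,0,0],1.5]
  ]
}}

```text
clock: 17.25
position: [498.2, 245.5, 18.7]
ee_rot: [-0.642, 0.766, -0.0, 0.001]
contact_force: [-0.2, 1.0, -0.1]
gripper_width: 25.3
```

>>> {"method": "jog_arm", "body": {
  "rows": [
    [[0,0,0.38],[0,0,0],1.5],
    [[0,0,0],[0,0,0],1.5],
    [[0,0,0],[0,0,0],1.5],
    [[0,0,0],[0,0,0],4.2],
    [[0,0,0],[0,0,0],4.2],
    [[0,0,0],[0,0,0],4.2]
  ]
}}

```text
clock: 18.0
position: [497.6, 245.1, 13.8]
ee_rot: [-0.642, 0.767, -0.0, -0.0]
contact_force: [0.4, -0.5, 0.5]
gripper_width: 41.7
```

>>> {"method": "jog_arm", "body": {
  "rows": [
    [[0,0,-2.5],[0,0,0],4.2],
    [[0,0,-3],[0,0,0],4.2],
    [[0,0,-3],[0,0,0],4.2],
    [[0,0,0],[0,0,0],4.2]
  ]
}}

```text
clock: 18.5
position: [499.0, 246.2, 101.4]
ee_rot: [-0.642, 0.766, -0.0, 0.003]
contact_force: [-0.4, 0.4, 0.4]
gripper_width: 41.6
```

```bash
python3 w.py w14
```

```text
t 18.5 p [499.  246.2 101.4] yaw -100.07 R [[-0.175, -0.985, 0.004], [-0.985, 0.175, 0.003], [-0.004, -0.004, -1.0]] w 41.64774991056344 cam [485.  176.9 243.9]
```

View pics/w14.png

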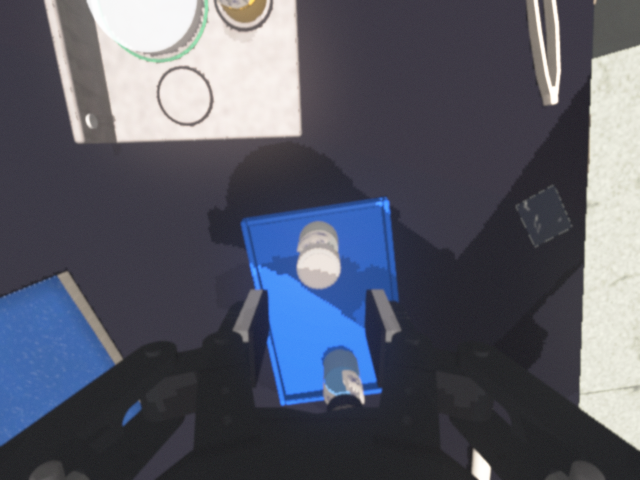

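>>> {"method": "jog_arm", "body": {
  "rows": [
    [[2.5,-0.7,0],[0,0,0],5.5],
    [[3.5,-1,0],[0,0,0],5.5],
    [[3.5,-1,0],[0,0,0],5.5],
    [[3.5,-1,0],[0,0,0],5.5],
    [[2,-0.52,0],[0,0,0],5.5],
    [[0,0,0],[0,0,-10.2],5.5],
    [[0,0,0],[0,0,-10.2],5.5],
    [[0,0,0],[0,0,-10.2],5.5],
    [[0,0,0],[0,0,-10.2],5.5],
    [[0,0,0],[0,0,-10.2],5.5]
  ]
}}

```text
clock: 19.8
position: [511.9, 89.6, 97.5]
ee_rot: [0.911, -0.413, -0.001, 0.001]
contact_force: [0.7, -0.1, -0.0]
gripper_width: 54.9
```

>>> {"method": "jog_arm", "body": {
  "rows": [
    [[0,0,0],[0,0,-10.2],5.5],
    [[0,0,0],[0,0,-10.2],5.5],
    [[0,0,0],[0,0,-10.2],5.5],
    [[0,0,0],[0,0,-10.2],5.5],
    [[0,0,0],[0,0,0],5.5]
  ]
}}

```text
clock: 20.42
position: [512.1, 89.7, 97.7]
ee_rot: [0.997, -0.073, -0.001, 0.001]
contact_force: [0.0, -0.2, -0.2]
gripper_width: 55.3
```

```bash
python3 w.py w15
```

```text
t 20.425 p [512.1  89.7  97.7] yaw -8.42 R [[0.989, -0.146, -0.003], [-0.146, -0.989, -0.001], [-0.002, 0.001, -1.0]] w 55.275783748946104 cam [581.5  80.4 240.3]
```

View pics/w15.png

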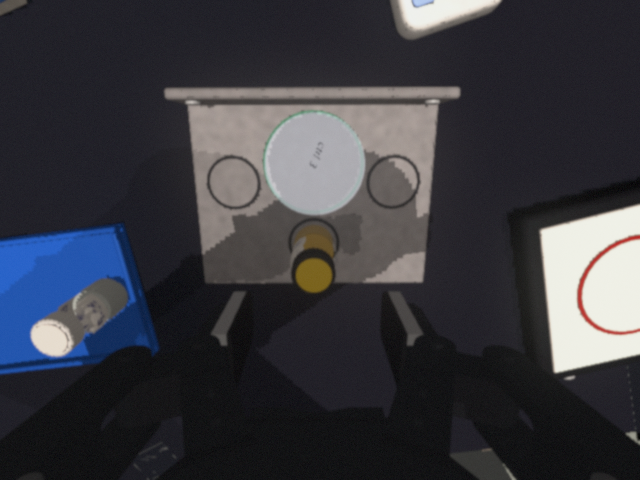

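```bash
python3 - <<'E'
from h import *
d=np.load("pics/w15.npz");m=(d["K"],d["R"],d["t"])
for n,p,z in [("yel",(314,274),65),("ringy",(313.5,242),6),("ringw",(393.5,181.5),6),("ringb",(234,182.5),6),("dish",(314.5,162),21)]:print(n,back(m,p,z))
E
```

```text
yel [513.87291239  91.24613343]
ringy [514.41555029  91.76058631]
ringw [547.49605678  33.8162083 ]
ringb [562.16828207 137.18994202]
dish [568.31239508  82.95881192]
```

>>> {"method": "jog_arm", "body": {
  "rows": [
    [[0,0,2.5],[0,0,0],5.5],
    [[0,0,2.5],[0,0,0],5.5],
    [[0,0,2.2],[0,0,0],5.5],
    [[0,0,1],[0,0,0],5.5],
    [[0,0,0],[0,0,0],5.5],
    [[0,0,0],[0,0,0],1.5],
    [[0,0,0],[0,0,0],1.5],
    [[0,0,0],[0,0,0],1.5],
    [[0,0,0],[0,0,0],1.5]
  ]
}}

```text
clock: 21.6
position: [513.7, 90.4, 18.0]
ee_rot: [0.997, -0.072, 0.001, -0.0]
contact_force: [-0.9, -0.4, 5.6]
gripper_width: 25.4
```

>>> {"method": "jog_arm", "body": {
  "rows": [
    [[0,0,-1],[0,0,0],1.5],
    [[0,0,-2.5],[0,0,0],1.5],
    [[0,0,-3],[0,0,0],1.5],
    [[0,0,-2.5],[0,0,0],1.5],
    [[0,0,0],[0,0,0],1.5]
  ]
}}

```text
clock: 22.22
position: [513.9, 90.5, 109.1]
ee_rot: [0.997, -0.072, 0.002, -0.001]
contact_force: [0.2, 0.7, -0.4]
gripper_width: 25.2
```

```bash
python3 w.py w16
```

```text
t 22.225 p [513.9  90.5 109.1] yaw -8.29 R [[0.99, -0.144, 0.004], [-0.144, -0.99, 0.002], [0.004, -0.003, -1.0]] w 25.16875551912983 cam [582.4  80.9 252.1]
```

View pics/w16.png

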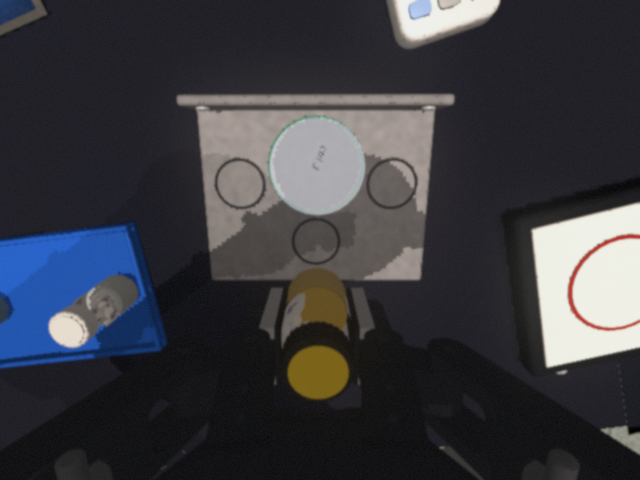

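>>> {"method": "jog_arm", "body": {
  "rows": [
    [[0,0,0],[0,0,10.2],1.5],
    [[0,0,0],[0,0,10.2],1.5],
    [[0,0,0],[0,0,10.2],1.5],
    [[0,0,0],[0,0,10.2],1.5],
    [[0,0,0],[0,0,10.2],1.5],
    [[0,0,0],[0,0,10.2],1.5],
    [[0,0,0],[0,0,10.2],1.5],
    [[0,0,0],[0,0,10.2],1.5],
    [[0,0,0],[0,0,10.2],1.5],
    [[0,0,0],[0,0,0],1.5]
  ]
}}

```text
clock: 23.52
position: [512.0, 89.7, 105.7]
ee_rot: [-0.643, 0.766, 0.0, -0.001]
contact_force: [0.4, -0.1, -0.9]
gripper_width: 25.4
```

>>> {"method": "jog_arm", "body": {
  "rows": [
    [[-2,0.5,0],[0,0,0],1.5],
    [[-3.3,0.85,0],[0,0,0],1.5],
    [[-3.7,0.95,0],[0,0,0],1.5],
    [[-3.7,0.95,0],[0,0,0],1.5],
    [[-3.7,0.95,0],[0,0,0],1.5],
    [[-2.5,0.65,0],[0,0,0],1.5],
    [[-0.97,0.28,0],[0,0,0],1.5],
    [[0,0,2],[0,0,0],1.5],
    [[0,0,0],[0,0,0],1.5],
    [[0,0,0],[0,0,0],1.5]
  ]
}}

```text
clock: 24.78
position: [497.5, 294.1, 87.4]
ee_rot: [-0.642, 0.767, -0.0, 0.0]
contact_force: [-0.3, 0.2, 1.1]
gripper_width: 25.3
```

```bash
python3 w.py w17
```

```text
t 24.775 p [497.5 294.1  87.4] yaw -100.1 R [[-0.175, -0.984, 0.0], [-0.984, 0.175, -0.0], [0.0, -0.0, -1.0]] w 25.34901533440655 cam [484.1 225.4 230.2]
```

View pics/w17.png

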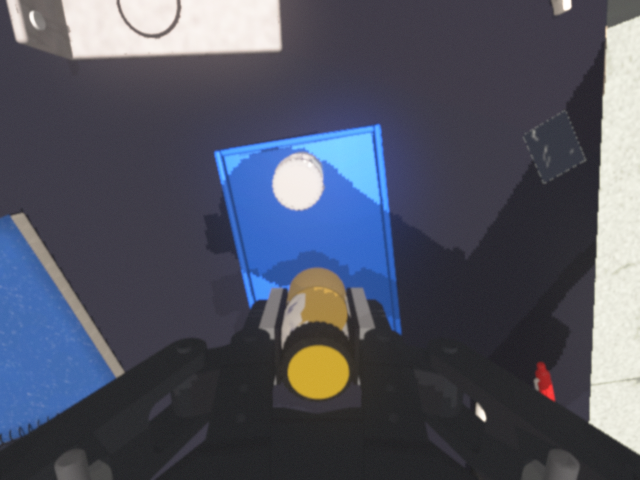

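>>> {"method": "jog_arm", "body": {
  "rows": [
    [[0,0,2.5],[0,0,0],1.5],
    [[0,0,2.5],[0,0,0],1.5],
    [[0,0,1.5],[0,0,0],1.5],
    [[0,0,0.4],[0,0,0],1.5],
    [[0,0,0.3],[0,0,0],1.5],
    [[0,0,0],[0,0,0],1.5],
    [[0,0,0],[0,0,0],1.5]
  ]
}}

```text
clock: 25.7
position: [497.9, 295.2, 16.1]
ee_rot: [-0.642, 0.766, -0.0, 0.001]
contact_force: [-1.0, 0.3, 2.8]
gripper_width: 25.1
```

>>> {"method": "jog_arm", "body": {
  "rows": [
    [[0,0,0],[0,0,0],4.2],
    [[0,0,0],[0,0,0],4.2],
    [[0,0,0],[0,0,0],4.2],
    [[0,0,-2.5],[0,0,0],4.2],
    [[0,0,-3],[0,0,0],4.2],
    [[0,0,-3.5],[0,0,0],4.2],
    [[0,0,-3.5],[0,0,0],4.2],
    [[0,0,0],[0,0,0],4.2]
  ]
}}

```text
clock: 26.7
position: [498.7, 295.9, 143.3]
ee_rot: [-0.642, 0.766, 0.0, 0.003]
contact_force: [-0.3, -0.1, 0.1]
gripper_width: 41.8
```

```bash
python3 w.py w18
```

```text
t 26.7 p [498.7 295.9 143.3] yaw -100.06 R [[-0.175, -0.985, 0.005], [-0.985, 0.175, 0.005], [-0.005, -0.004, -1.0]] w 41.796123730470406 cam [484.6 226.5 285.7]
```

View pics/w18.png

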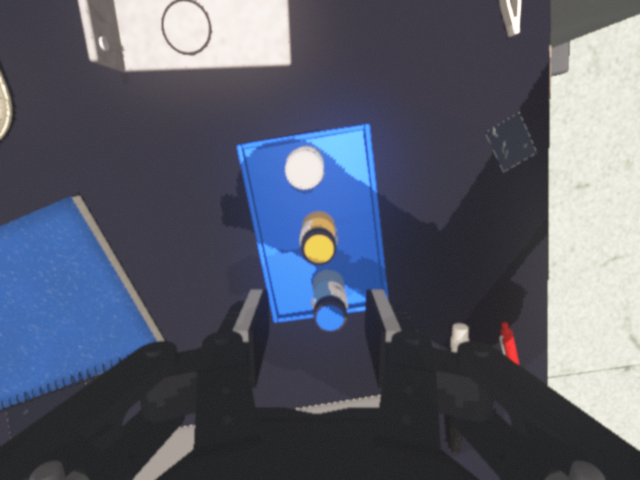

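>>> {"method": "jog_arm", "body": {
  "rows": [
    [[2.3,-1.2,0],[0,0,0],8.3],
    [[3.5,-1.85,0],[0,0,0],8.3],
    [[3.8,-2,0],[0,0,0],8.3],
    [[3.8,-2,0],[0,0,0],8.3],
    [[3.8,-2,0],[0,0,0],8.3],
    [[2.57,-1.4,0],[0,0,0],8.3],
    [[0,0,0],[0,0,-10.2],8.3],
    [[0,0,0],[0,0,-10.2],8.3],
    [[0,0,0],[0,0,-10.2],8.3],
    [[0,0,0],[0,0,-10.2],8.3]
  ]
}}

```text
clock: 28.0
position: [564.5, 81.4, 138.3]
ee_rot: [0.87, -0.492, -0.001, 0.001]
contact_force: [-0.1, 0.0, 0.7]
gripper_width: 83.0
```

>>> {"method": "jog_arm", "body": {
  "rows": [
    [[0,0,0],[0,0,-10.2],8.3],
    [[0,0,0],[0,0,-10.2],8.3],
    [[0,0,0],[0,0,-10.2],8.3],
    [[0,0,0],[0,0,-10.2],8.3],
    [[0,0,0],[0,0,-10.2],8.3],
    [[0,0,3.5],[0,0,0],8.3],
    [[0,0,2.5],[0,0,0],8.3],
    [[0,0,0],[0,0,0],8.3]
  ]
}}

```text
clock: 29.0
position: [563.2, 80.8, 76.8]
ee_rot: [0.997, -0.073, -0.003, 0.002]
contact_force: [0.4, 0.2, 0.3]
gripper_width: 83.0
```

```bash
python3 w.py w19
```

```text
t 29.0 p [563.2  80.8  76.8] yaw -8.32 R [[0.989, -0.145, -0.007], [-0.145, -0.989, -0.003], [-0.007, 0.004, -1.0]] w 83.011965205235 cam [633.2  71.8 219.1]
```

View pics/w19.png

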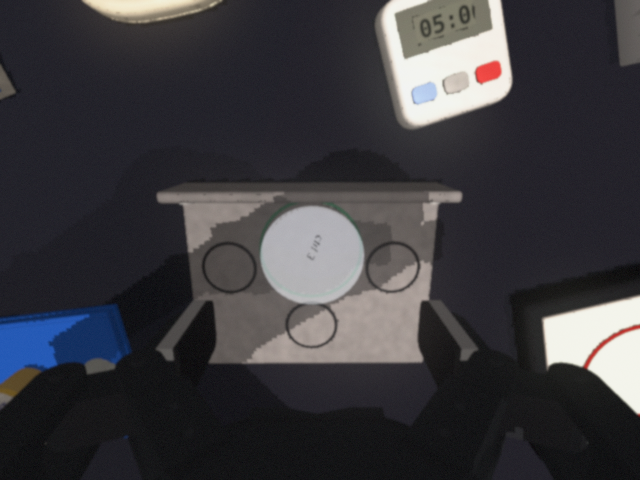

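```bash
python3 - <<'E'
from h import *
d=np.load("pics/w19.npz");m=(d["K"],d["R"],d["t"])
im=cv2.imread("pics/w19.png")
p=back(m,(312,254.5),21);print(p)
d=p-[564.2,81.5]  # settle
print(d, d@[.989,-.145], d@[-.145,-.989])
E
```

```text
[568.06076819  83.05971938]
[3.86076819 1.55971938] 3.5921404284959904 -2.102373856385764
```

>>> {"method": "jog_arm", "body": {
  "rows": [
    [[0.2,-0.15,2.5],[0,0,0],8.3],
    [[0,0,2.5],[0,0,0],8.3],
    [[0,0,1.5],[0,0,0],8.3],
    [[0,0,0],[0,0,0],8.3],
    [[0,0,0],[0,0,0],8.3]
  ]
}}

```text
clock: 29.68
position: [568.5, 83.2, 16.1]
ee_rot: [0.997, -0.072, 0.001, -0.0]
contact_force: [-0.5, -1.0, -0.4]
gripper_width: 83.2
```

```bash
python3 w.py w20
```

```text
t 29.675 p [568.5  83.2  16.1] yaw -8.27 R [[0.99, -0.144, 0.002], [-0.144, -0.99, 0.001], [0.002, -0.001, -1.0]] w 83.15452623661821 cam [637.3  73.8 159. ]
```

View pics/w20.png

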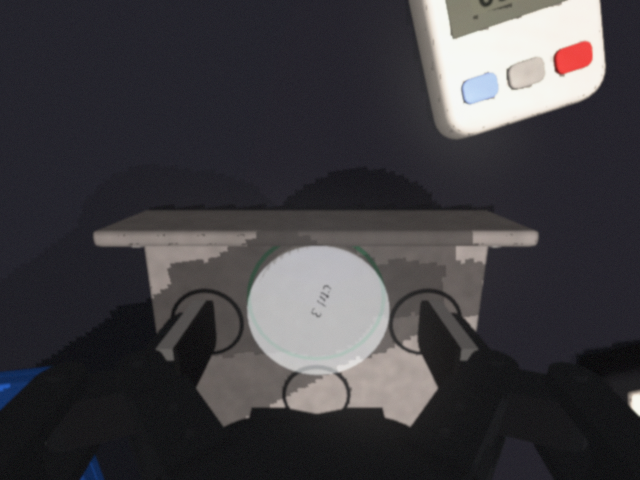

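>>> {"method": "jog_arm", "body": {
  "rows": [
    [[0,0,1.0],[0,0,0],8.3],
    [[0,0,0],[0,0,0],8.3],
    [[0,0,0],[0,0,0],8.3]
  ]
}}

```text
clock: 30.1
position: [567.7, 82.9, 5.0]
ee_rot: [0.997, -0.072, -0.0, 0.0]
contact_force: [0.4, 0.1, 0.6]
gripper_width: 83.3
```

>>> {"method": "jog_arm", "body": {
  "rows": [
    [[0,0,0],[0,0,0],7],
    [[0,0,0],[0,0,0],6.4],
    [[0,0,0],[0,0,0],5.5],
    [[0,0,0],[0,0,0],5.5],
    [[0,0,0],[0,0,0],5.5]
  ]
}}

```text
clock: 30.72
position: [568.1, 83.1, 5.9]
ee_rot: [0.997, -0.072, 0.001, -0.0]
contact_force: [-1.0, 0.7, 4.9]
gripper_width: 58.3
```

```bash
python3 w.py w21
```

```text
t 30.725 p [568.1  83.1   5.9] yaw -8.26 R [[0.99, -0.144, 0.001], [-0.144, -0.99, 0.0], [0.001, -0.0, -1.0]] w 58.270570509154204 cam [637.   73.8 148.7]
```

View pics/w21.png

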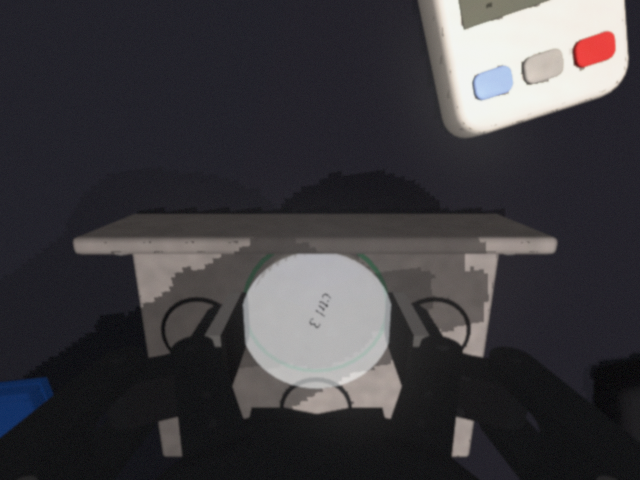

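>>> {"method": "jog_arm", "body": {
  "rows": [
    [[0,0,-0.7],[0,0,0],5.5],
    [[0,0,-1.5],[0,0,0],5.5],
    [[0,0,-2.5],[0,0,0],5.5],
    [[0,0,-2.8],[0,0,0],5.5],
    [[0,0,-0.5],[0,0,0],5.5],
    [[0,0,0],[0,0,0],5.5]
  ]
}}

```text
clock: 31.52
position: [567.5, 82.9, 85.3]
ee_rot: [0.997, -0.072, 0.0, -0.0]
contact_force: [0.7, -0.2, -0.9]
gripper_width: 58.3
```

```bash
python3 w.py w22;  python3 - <<'E'
from h import *
im=eyes.get_image("scene")
cv2.imwrite("pics/s22.png",cv2.resize(im[180:420,160:460,::-1],None,fx=2.5,fy=2.5))
E
```

```text
t 31.525 p [567.5  82.9  85.3] yaw -8.3 R [[0.99, -0.144, 0.0], [-0.144, -0.99, 0.001], [0.0, -0.001, -1.0]] w 58.26640099345284 cam [636.5  73.5 228.1]
```

View pics/w22.png

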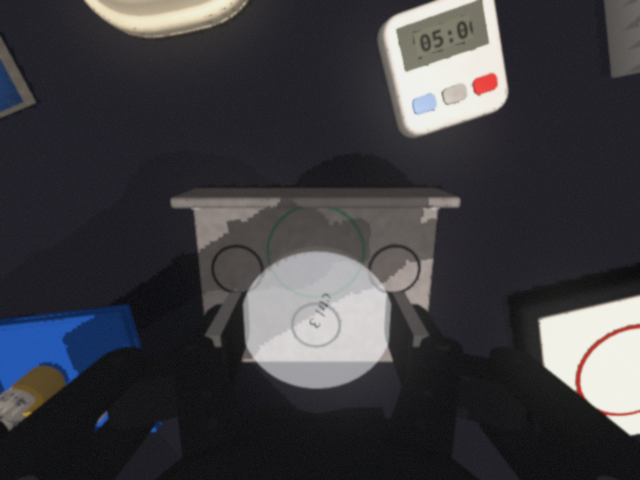

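View pics/s22.png

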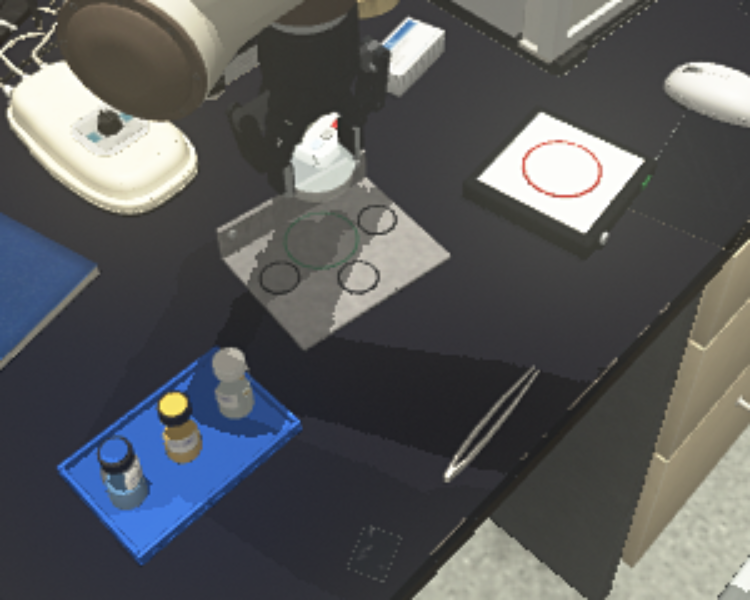

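Dish held level; move to the light box.

>>> {"method": "jog_arm", "body": {
  "rows": [
    [[-0.7,1.8,0],[0,0,0],5.5],
    [[-1.1,3.0,0],[0,0,0],5.5],
    [[-1.3,3.4,0],[0,0,0],5.5],
    [[-1.3,3.4,0],[0,0,0],5.5],
    [[-1.3,3.4,0],[0,0,0],5.5],
    [[-1.2,3.2,0],[0,0,0],5.5],
    [[-0.7,2,0],[0,0,0],5.5],
    [[-0.35,0.85,0],[0,0,0],5.5],
    [[0,0,0],[0,0,0],5.5],
    [[0,0,0],[0,0,0],5.5]
  ]
}}

```text
clock: 32.88
position: [459.0, -113.6, 85.0]
ee_rot: [0.997, -0.072, 0.0, 0.0]
contact_force: [-0.8, 0.0, -0.8]
gripper_width: 58.0
```

```bash
python3 w.py w23
```

```text
t 32.875 p [ 459.  -113.6   85. ] yaw -8.26 R [[0.99, -0.144, 0.0], [-0.144, -0.99, -0.0], [0.0, -0.0, -1.0]] w 58.01075994932864 cam [ 528.  -122.9  227.8]
```

View pics/w23.png

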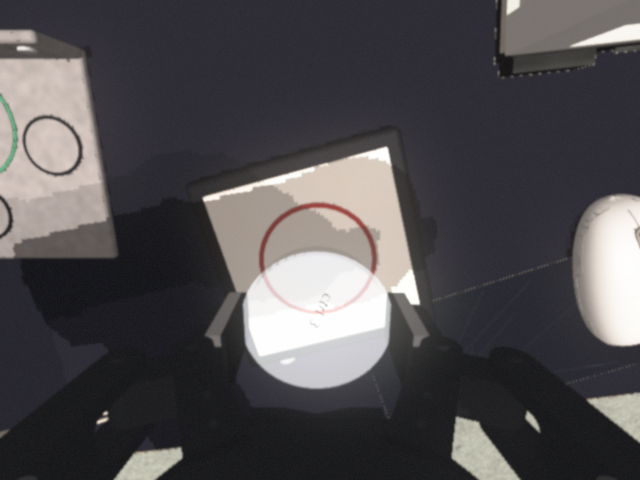

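```bash
python3 - <<'E'
from h import *
d=np.load("pics/w23.npz");m=(d["K"],d["R"],d["t"])
print("circle",back(m,(318,257.5),22),"dish",back(m,(317,319.5),100))
E
```

```text
circle [ 459.5629389  -114.10590225] dish [ 459.73549035 -113.31467747]
```

>>> {"method": "jog_arm", "body": {
  "rows": [
    [[0,0,2],[0,0,0],5.5],
    [[0,0,2],[0,0,0],5.5],
    [[0,0,1.4],[0,0,0],5.5],
    [[0,0,0.5],[0,0,0],5.5],
    [[0,0,0.2],[0,0,0],5.5],
    [[0,0,0],[0,0,0],5.5],
    [[0,0,0],[0,0,0],5.5]
  ]
}}

```text
clock: 33.8
position: [459.1, -113.9, 24.5]
ee_rot: [0.997, -0.072, 0.001, -0.0]
contact_force: [-0.2, 0.9, 0.2]
gripper_width: 58.2
```

>>> {"method": "jog_arm", "body": {
  "rows": [
    [[0,0,0.15],[0,0,0],5.5],
    [[0,0,0],[0,0,0],5.5]
  ]
}}

```text
clock: 34.05
position: [458.6, -114.0, 22.6]
ee_rot: [0.997, -0.072, 0.0, -0.0]
contact_force: [-0.1, 0.4, 0.4]
gripper_width: 58.5
```

>>> {"method": "jog_arm", "body": {
  "rows": [
    [[0,0,0.07],[0,0,0],5.5],
    [[0,0,0],[0,0,0],5.5],
    [[0,0,0],[0,0,0],5.5]
  ]
}}

```text
clock: 34.42
position: [458.7, -113.9, 21.9]
ee_rot: [0.997, -0.072, 0.0, 0.0]
contact_force: [0.0, -0.1, 1.2]
gripper_width: 58.4
```

>>> {"method": "jog_arm", "body": {
  "rows": [
    [[0,0,0],[0,0,0],6.6],
    [[0,0,0],[0,0,0],7.5],
    [[0,0,0],[0,0,0],8],
    [[0,0,0],[0,0,0],8],
    [[0,0,-2.5],[0,0,0],8],
    [[0,0,-3],[0,0,0],8],
    [[0,0,-3],[0,0,0],8],
    [[0,0,0],[0,0,0],8]
  ]
}}

```text
clock: 35.42
position: [460.3, -113.8, 109.0]
ee_rot: [0.997, -0.072, 0.003, -0.0]
contact_force: [0.1, -0.7, -0.9]
gripper_width: 79.8
```

```bash
python3 w.py w24
```

```text
t 35.425 p [ 460.3 -113.8  109. ] yaw -8.27 R [[0.99, -0.144, 0.006], [-0.144, -0.99, 0.0], [0.006, -0.001, -1.0]] w 79.80648531873918 cam [ 528.5 -123.2  252.2]
```

View pics/w24.png

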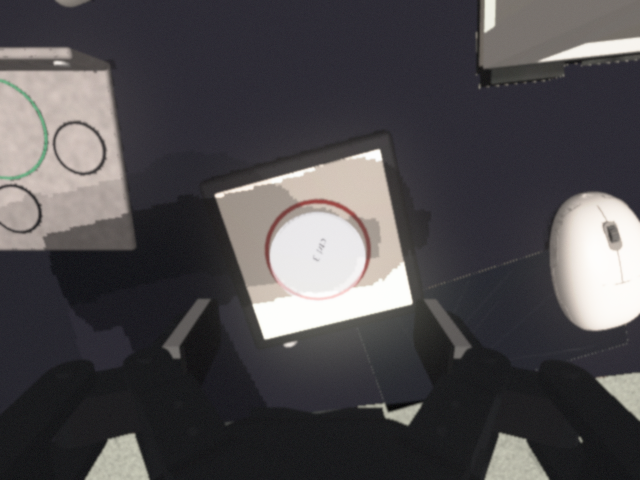

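>>> {"method": "jog_arm", "body": {
  "rows": [
    [[-0.1,-2.5,-0.5],[0,0,0],4.2],
    [[-0.15,-3.8,0],[0,0,0],4.2],
    [[-0.15,-4.2,0],[0,0,0],4.2],
    [[-0.15,-4.2,0],[0,0,0],4.2],
    [[-0.15,-4.2,0],[0,0,0],4.2],
    [[-0.15,-4.2,0],[0,0,0],4.2],
    [[-0.15,-4.2,0],[0,0,0],4.2],
    [[-0.15,-4.2,0],[0,0,0],4.2],
    [[-0.15,-3.1,0],[0,0,0],4.2],
    [[-0.1,-1.5,0],[0,0,0],4.2]
  ]
}}

```text
clock: 36.72
position: [496.2, 246.3, 110.3]
ee_rot: [0.997, -0.072, -0.001, 0.001]
contact_force: [0.9, -1.6, -0.4]
gripper_width: 42.1
```

>>> {"method": "jog_arm", "body": {
  "rows": [
    [[0,0,0],[0,0,10.2],4.2],
    [[0,0,0],[0,0,10.2],4.2],
    [[0,0,0],[0,0,10.2],4.2],
    [[0,0,0],[0,0,10.2],4.2],
    [[0,0,0],[0,0,10.2],4.2],
    [[0,0,0],[0,0,10.2],4.2],
    [[0,0,0],[0,0,10.2],4.2],
    [[0,0,0],[0,0,10.2],4.2],
    [[0,0,0],[0,0,10.2],4.2],
    [[0,0,0],[0,0,0],4.2]
  ]
}}

```text
clock: 37.98
position: [496.4, 244.4, 111.0]
ee_rot: [-0.643, 0.766, 0.0, -0.001]
contact_force: [-0.1, 0.4, 0.3]
gripper_width: 42.1
```

```bash
python3 w.py w25
```

```text
t 37.975 p [496.4 244.4 111. ] yaw -100.02 R [[-0.174, -0.985, -0.002], [-0.985, 0.174, -0.001], [0.001, 0.001, -1.0]] w 42.128360074093756 cam [483.3 175.7 253.9]
```

View pics/w25.png

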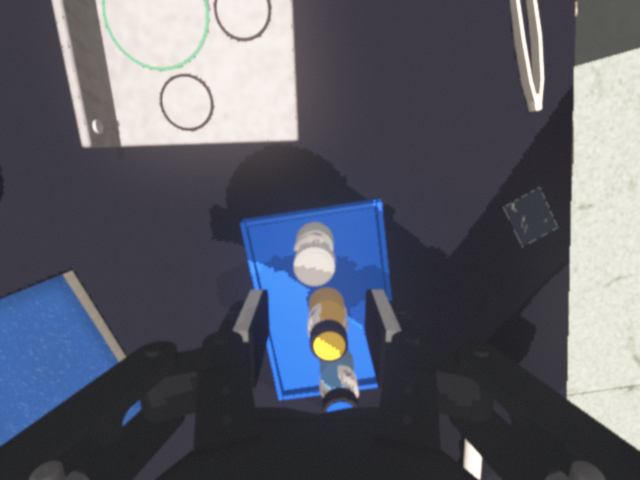

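>>> {"method": "jog_arm", "body": {
  "rows": [
    [[-0.1,-0.1,2],[0,0,0],4.2],
    [[0,0,2.5],[0,0,0],4.2],
    [[0,0,2.5],[0,0,0],4.2],
    [[0,0,1.6],[0,0,0],4.2],
    [[0,0,0.9],[0,0,0],4.2],
    [[0,0,0],[0,0,0],4.2],
    [[0,0,0],[0,0,0],1.5],
    [[0,0,0],[0,0,0],1.5],
    [[0,0,0],[0,0,0],1.5]
  ]
}}

```text
clock: 39.15
position: [498.5, 246.6, 17.7]
ee_rot: [-0.642, 0.766, -0.0, 0.001]
contact_force: [-0.1, 0.3, 3.3]
gripper_width: 25.0
```

>>> {"method": "jog_arm", "body": {
  "rows": [
    [[0,0,-1],[0,0,0],1.5],
    [[0,0,-2.5],[0,0,0],1.5],
    [[0,0,-3],[0,0,0],1.5],
    [[0,0,-2.5],[0,0,0],1.5],
    [[0,0,0],[0,0,0],1.5]
  ]
}}

```text
clock: 39.78
position: [499.1, 247.0, 109.3]
ee_rot: [-0.642, 0.766, 0.0, 0.003]
contact_force: [-0.2, 0.1, -1.2]
gripper_width: 25.5
```

```bash
python3 w.py w26
```

```text
t 39.775 p [499.1 247.  109.3] yaw -100.07 R [[-0.175, -0.985, 0.004], [-0.985, 0.175, 0.003], [-0.004, -0.003, -1.0]] w 25.53688242707579 cam [485.2 177.7 251.8]
```

View pics/w26.png

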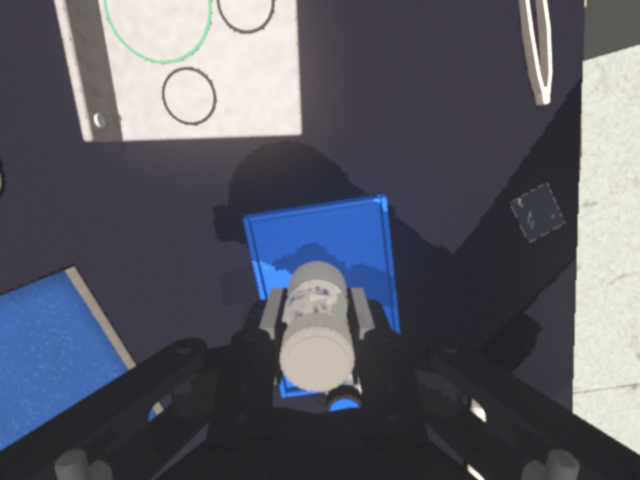

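>>> {"method": "jog_arm", "body": {
  "rows": [
    [[2,-0.9,0],[0,0,0],1.5],
    [[3.2,-1.4,0],[0,0,0],1.5],
    [[3.6,-1.6,0],[0,0,0],1.5],
    [[3.6,-1.6,0],[0,0,0],1.5],
    [[3.6,-1.6,0],[0,0,0],1.5],
    [[2.5,-1.1,0],[0,0,0],1.5],
    [[1.2,-0.5,0],[0,0,0],1.5],
    [[0,0,0],[0,0,0],1.5],
    [[0,0,3],[0,0,0],1.5],
    [[0,0,0],[0,0,0],1.5]
  ]
}}

```text
clock: 41.08
position: [547.1, 37.1, 74.8]
ee_rot: [-0.642, 0.766, 0.001, -0.003]
contact_force: [0.1, 0.5, -0.2]
gripper_width: 25.1
```

```bash
python3 w.py w27
```

```text
t 41.075 p [547.1  37.1  74.8] yaw -100.05 R [[-0.174, -0.985, -0.005], [-0.985, 0.174, -0.001], [0.002, 0.005, -1.0]] w 25.058156327433178 cam [534.6 -31.4 217.8]
```

View pics/w27.png

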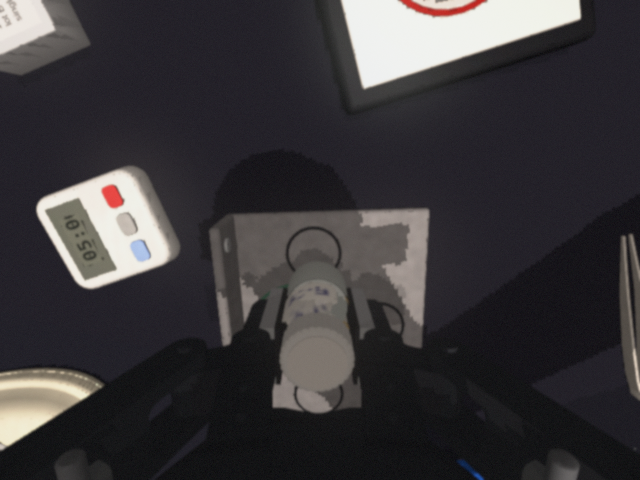

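>>> {"method": "jog_arm", "body": {
  "rows": [
    [[0,-0.05,2],[0,0,0],1.5],
    [[0,0,2],[0,0,0],1.5],
    [[0,0,1.1],[0,0,0],1.5],
    [[0,0,0],[0,0,0],1.5],
    [[0,0,0],[0,0,0],1.5]
  ]
}}

```text
clock: 41.75
position: [550.4, 37.2, 26.7]
ee_rot: [-0.642, 0.766, -0.0, 0.001]
contact_force: [0.9, 0.4, -0.3]
gripper_width: 25.4
```

```bash
python3 w.py w28
```

```text
t 41.75 p [550.4  37.2  26.7] yaw -100.06 R [[-0.175, -0.985, 0.002], [-0.985, 0.175, 0.0], [-0.001, -0.002, -1.0]] w 25.38137776827638 cam [536.8 -31.6 169.5]
```

View pics/w28.png

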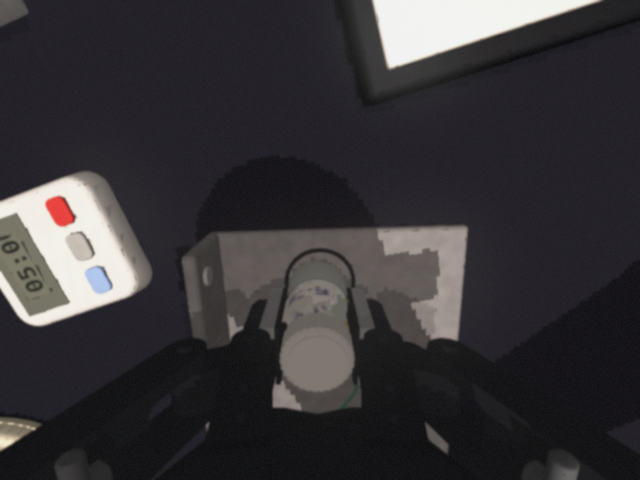

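>>> {"method": "jog_arm", "body": {
  "rows": [
    [[0,0,0.3],[0,0,0],1.5],
    [[0,0,0.2],[0,0,0],1.5],
    [[0,0,0],[0,0,0],1.5],
    [[0,0,0],[0,0,0],1.5]
  ]
}}

```text
clock: 42.3
position: [549.6, 36.8, 20.8]
ee_rot: [-0.642, 0.767, 0.0, -0.0]
contact_force: [0.6, 0.4, -0.3]
gripper_width: 25.4
```

>>> {"method": "jog_arm", "body": {
  "rows": [
    [[0,0,0.1],[0,0,0],1.5],
    [[0,0,0],[0,0,0],1.5],
    [[0,0,0],[0,0,0],1.5]
  ]
}}

```text
clock: 42.68
position: [549.6, 36.8, 19.8]
ee_rot: [-0.642, 0.767, 0.0, -0.0]
contact_force: [-0.4, -0.9, -0.6]
gripper_width: 25.3
```

>>> {"method": "jog_arm", "body": {
  "rows": [
    [[0,0,0.04],[0,0,0],1.5],
    [[0,0,0],[0,0,0],1.5],
    [[0,0,0],[0,0,0],4.4],
    [[0,0,0],[0,0,0],4.4],
    [[0,0,0],[0,0,0],4.4],
    [[0,0,-2.5],[0,0,0],4.2],
    [[0,0,-3],[0,0,0],4.2],
    [[0,0,-2.7],[0,0,0],4.2],
    [[0,0,0],[0,0,0],4.2]
  ]
}}

```text
clock: 43.8
position: [551.1, 37.3, 103.6]
ee_rot: [-0.642, 0.766, -0.001, 0.002]
contact_force: [-1.0, 0.3, -0.1]
gripper_width: 41.5
```

```bash
python3 w.py w29
```

```text
t 43.8 p [551.1  37.3 103.6] yaw -100.07 R [[-0.175, -0.985, 0.005], [-0.985, 0.175, 0.002], [-0.002, -0.005, -1.0]] w 41.45937312984164 cam [537.1 -31.7 246.2]
```

View pics/w29.png

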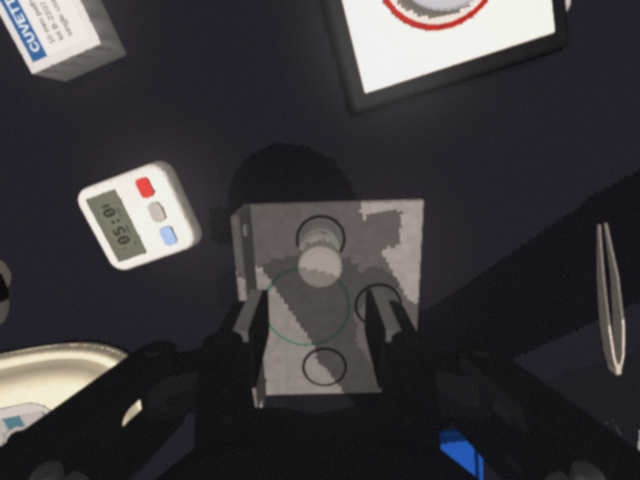

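White is back on its ring. Next is yellow.

>>> {"method": "jog_arm", "body": {
  "rows": [
    [[-2.3,0.9,0],[0,0,0],4.2],
    [[-3.5,1.4,0],[0,0,0],4.2],
    [[-4,1.6,0],[0,0,0],4.2],
    [[-4,1.6,0],[0,0,0],4.2],
    [[-4,1.6,0],[0,0,0],4.2],
    [[-3.5,1.4,0],[0,0,0],4.2],
    [[-2.2,0.8,0],[0,0,0],4.2],
    [[-1,0.4,0],[0,0,0],4.2],
    [[0,0,0],[0,0,0],4.2],
    [[0,0,0],[0,0,0],4.2]
  ]
}}

```text
clock: 45.1
position: [497.1, 294.0, 101.3]
ee_rot: [-0.642, 0.767, -0.0, -0.0]
contact_force: [-0.4, 0.8, -0.3]
gripper_width: 41.9
```

```bash
python3 w.py w30
```

```text
t 45.1 p [497.1 294.  101.3] yaw -100.16 R [[-0.176, -0.984, -0.001], [-0.984, 0.176, -0.0], [0.001, 0.0, -1.0]] w 41.9112094478401 cam [483.8 225.3 244.1]
```

View pics/w30.png

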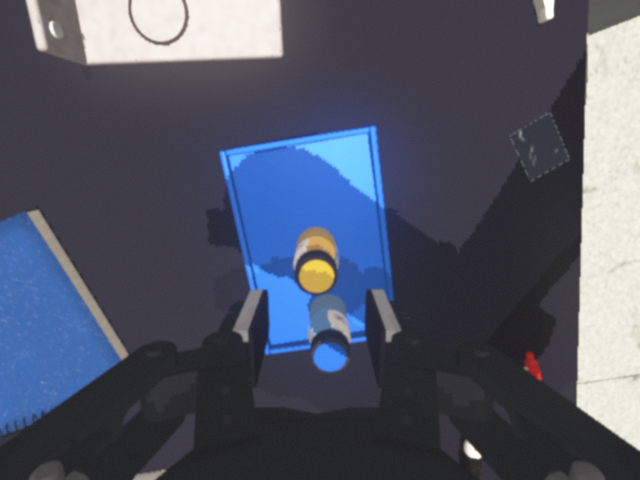

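Centred on yellow, so I'll grasp it.

>>> {"method": "jog_arm", "body": {
  "rows": [
    [[0,-0.05,2],[0,0,0],4.2],
    [[0,0,2.5],[0,0,0],4.2],
    [[0,0,2.5],[0,0,0],4.2],
    [[0,0,1.5],[0,0,0],4.2],
    [[0,0,0],[0,0,0],4.2],
    [[0,0,0],[0,0,0],4.2],
    [[0,0,0],[0,0,0],1.5],
    [[0,0,0],[0,0,0],1.5],
    [[0,0,0],[0,0,0],1.5]
  ]
}}

```text
clock: 46.28
position: [498.2, 295.6, 17.7]
ee_rot: [-0.642, 0.766, -0.0, 0.001]
contact_force: [-1.6, -0.2, 6.0]
gripper_width: 25.5
```

>>> {"method": "jog_arm", "body": {
  "rows": [
    [[0,0,-1],[0,0,0],1.5],
    [[0,0,-2.5],[0,0,0],1.5],
    [[0,0,-3],[0,0,0],1.5],
    [[0,0,-2.5],[0,0,0],1.5],
    [[0,0,0],[0,0,0],1.5]
  ]
}}

```text
clock: 46.9
position: [498.4, 295.9, 108.7]
ee_rot: [-0.642, 0.766, 0.0, 0.002]
contact_force: [-0.0, 0.2, -0.2]
gripper_width: 25.1
```

>>> {"method": "jog_arm", "body": {
  "rows": [
    [[2,-0.5,0],[0,0,0],1.5],
    [[3.2,-0.85,0],[0,0,0],1.5],
    [[3.6,-0.95,0],[0,0,0],1.5],
    [[3.6,-0.95,0],[0,0,0],1.5],
    [[3.6,-0.95,0],[0,0,0],1.5],
    [[2.6,-0.65,0],[0,0,0],1.5],
    [[1.23,-0.29,0],[0,0,0],1.5],
    [[0,0,0],[0,0,0],1.5],
    [[0,0,3],[0,0,0],1.5],
    [[0,0,0],[0,0,0],1.5]
  ]
}}

```text
clock: 48.15
position: [511.8, 90.7, 74.5]
ee_rot: [-0.642, 0.766, 0.001, -0.003]
contact_force: [0.1, 0.1, 1.2]
gripper_width: 25.0
```

```bash
python3 w.py w31
```

```text
t 48.15 p [511.8  90.7  74.5] yaw -100.05 R [[-0.175, -0.985, -0.005], [-0.985, 0.175, -0.002], [0.003, 0.004, -1.0]] w 25.045078575233596 cam [499.1  22.2 217.5]
```

View pics/w31.png

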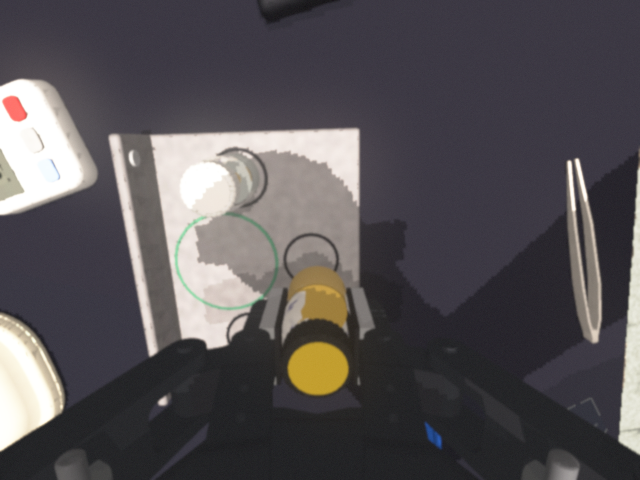

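>>> {"method": "jog_arm", "body": {
  "rows": [
    [[0,-0.05,2],[0,0,0],1.5],
    [[0,0,2],[0,0,0],1.5],
    [[0,0,1],[0,0,0],1.5],
    [[0,0,0],[0,0,0],1.5],
    [[0,0,0],[0,0,0],1.5]
  ]
}}

```text
clock: 48.82
position: [514.6, 91.1, 27.3]
ee_rot: [-0.642, 0.766, -0.0, 0.001]
contact_force: [0.1, 0.4, -0.1]
gripper_width: 25.4
```

```bash
python3 w.py w32
```

```text
t 48.825 p [514.6  91.1  27.3] yaw -100.06 R [[-0.175, -0.985, 0.002], [-0.985, 0.175, 0.001], [-0.001, -0.002, -1.0]] w 25.401066155669117 cam [501.1  22.2 170. ]
```

View pics/w32.png

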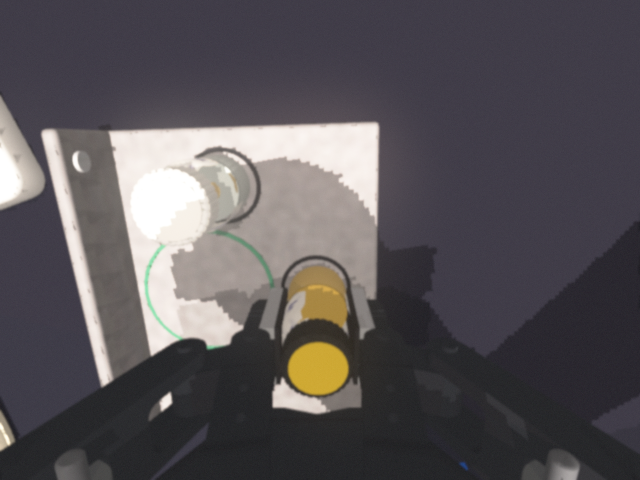

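>>> {"method": "jog_arm", "body": {
  "rows": [
    [[0,0,0.3],[0,0,0],1.5],
    [[0,0,0.3],[0,0,0],1.5],
    [[0,0,0],[0,0,0],1.5],
    [[0,0,0],[0,0,0],1.5],
    [[0,0,0],[0,0,0],1.5]
  ]
}}

```text
clock: 49.5
position: [514.0, 90.6, 20.4]
ee_rot: [-0.642, 0.767, -0.0, 0.0]
contact_force: [0.0, -1.9, -0.3]
gripper_width: 24.9
```

>>> {"method": "jog_arm", "body": {
  "rows": [
    [[0,0,0.1],[0,0,0],1.5],
    [[0,0,0],[0,0,0],1.5],
    [[0,0,0],[0,0,0],1.5]
  ]
}}

```text
clock: 49.88
position: [514.1, 90.7, 19.7]
ee_rot: [-0.642, 0.766, -0.0, 0.0]
contact_force: [-1.3, 0.2, 3.3]
gripper_width: 24.9
```

Contact, so I'll release.

>>> {"method": "jog_arm", "body": {
  "rows": [
    [[0,0,0],[0,0,0],4.4],
    [[0,0,0],[0,0,0],4.4],
    [[0,0,0],[0,0,0],4.4],
    [[0,0,-2.5],[0,0,0],4.2],
    [[0,0,-3],[0,0,0],4.2],
    [[0,0,-2.7],[0,0,0],4.2],
    [[0,0,0],[0,0,0],4.2]
  ]
}}

```text
clock: 50.75
position: [515.3, 91.3, 103.5]
ee_rot: [-0.642, 0.766, -0.001, 0.002]
contact_force: [0.3, -0.5, -0.5]
gripper_width: 42.0
```

```bash
python3 w.py w33
```

```text
t 50.75 p [515.3  91.3 103.5] yaw -100.07 R [[-0.175, -0.985, 0.005], [-0.985, 0.175, 0.002], [-0.003, -0.004, -1.0]] w 41.95297305881548 cam [501.3  22.2 246. ]
```

View pics/w33.png

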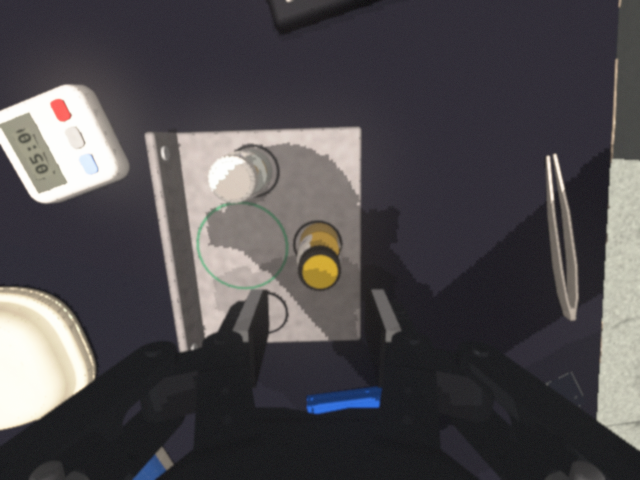

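Yellow is on its ring. Blue is last.

>>> {"method": "jog_arm", "body": {
  "rows": [
    [[-2.3,0.55,0],[0,0,0],4.2],
    [[-3.5,0.85,0],[0,0,0],4.2],
    [[-4,1,0],[0,0,0],4.2],
    [[-4,1,0],[0,0,0],4.2],
    [[-4,1,0],[0,0,0],4.2],
    [[-3.5,0.85,0],[0,0,0],4.2],
    [[-2.3,0.55,0],[0,0,0],4.2],
    [[-1.1,0.25,0],[0,0,0],4.2],
    [[0,0,0],[0,0,0],4.2],
    [[0,0,0],[0,0,0],4.2]
  ]
}}

```text
clock: 52.05
position: [497.6, 343.3, 101.3]
ee_rot: [-0.642, 0.767, -0.0, -0.0]
contact_force: [0.1, -0.3, 0.6]
gripper_width: 41.9
```

```bash
python3 w.py w34
```

```text
t 52.05 p [497.6 343.3 101.3] yaw -100.16 R [[-0.176, -0.984, -0.001], [-0.984, 0.176, -0.001], [0.001, 0.001, -1.0]] w 41.92177777503535 cam [484.2 274.6 244.1]
```

View pics/w34.png

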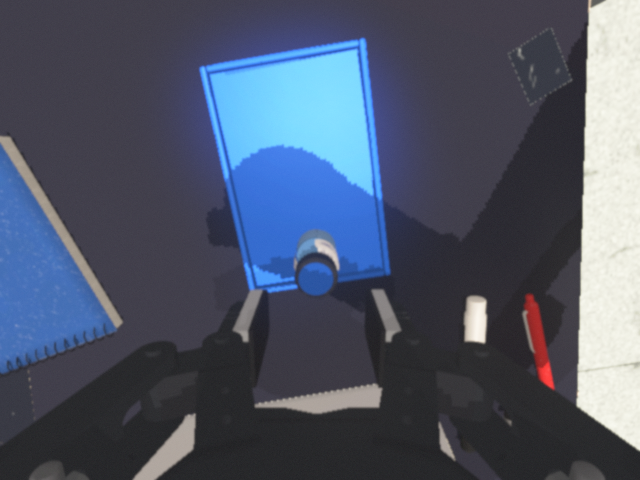

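>>> {"method": "jog_arm", "body": {
  "rows": [
    [[0,-0.05,2],[0,0,0],4.2],
    [[0,0,2.5],[0,0,0],4.2],
    [[0,0,2.5],[0,0,0],4.2],
    [[0,0,1.5],[0,0,0],4.2],
    [[0,0,0],[0,0,0],4.2],
    [[0,0,0],[0,0,0],4.2],
    [[0,0,0],[0,0,0],1.5],
    [[0,0,0],[0,0,0],1.5],
    [[0,0,0],[0,0,0],1.5]
  ]
}}

```text
clock: 53.22
position: [498.8, 345.1, 17.8]
ee_rot: [-0.642, 0.766, -0.0, 0.001]
contact_force: [0.1, 0.5, 5.6]
gripper_width: 25.3
```

>>> {"method": "jog_arm", "body": {
  "rows": [
    [[0,0,-1],[0,0,0],1.5],
    [[0,0,-2.5],[0,0,0],1.5],
    [[0,0,-3],[0,0,0],1.5],
    [[0,0,-2.5],[0,0,0],1.5],
    [[0,0,0],[0,0,0],1.5]
  ]
}}

```text
clock: 53.85
position: [498.9, 345.2, 108.7]
ee_rot: [-0.642, 0.767, 0.0, 0.002]
contact_force: [0.8, -0.4, -0.4]
gripper_width: 25.5
```

>>> {"method": "jog_arm", "body": {
  "rows": [
    [[2,-1,0],[0,0,0],1.5],
    [[3.2,-1.65,0],[0,0,0],1.5],
    [[3.6,-1.85,0],[0,0,0],1.5],
    [[3.6,-1.85,0],[0,0,0],1.5],
    [[3.5,-1.85,0],[0,0,0],1.5],
    [[2.4,-1.2,0],[0,0,0],1.5],
    [[1.15,-0.6,0],[0,0,0],1.5],
    [[0,0,0],[0,0,0],1.5],
    [[0,0,3],[0,0,0],1.5],
    [[0,0,0],[0,0,0],1.5]
  ]
}}

```text
clock: 55.1
position: [560.5, 135.3, 74.2]
ee_rot: [-0.642, 0.766, 0.001, -0.003]
contact_force: [-0.3, 0.2, -0.4]
gripper_width: 25.4
```

>>> {"method": "jog_arm", "body": {
  "rows": [
    [[0,-0.05,2],[0,0,0],1.5],
    [[0,0,2],[0,0,0],1.5],
    [[0,0,1],[0,0,0],1.5],
    [[0,0,0],[0,0,0],1.5],
    [[0,0,0],[0,0,0],1.5]
  ]
}}

```text
clock: 55.72
position: [563.6, 135.7, 27.4]
ee_rot: [-0.642, 0.766, -0.0, 0.001]
contact_force: [-0.3, -0.7, -1.2]
gripper_width: 24.8
```

```bash
python3 w.py w35
```

```text
t 55.725 p [563.6 135.7  27.4] yaw -100.05 R [[-0.175, -0.985, 0.002], [-0.985, 0.175, 0.001], [-0.001, -0.002, -1.0]] w 24.823016157195894 cam [550.1  66.9 170.1]
```

View pics/w35.png

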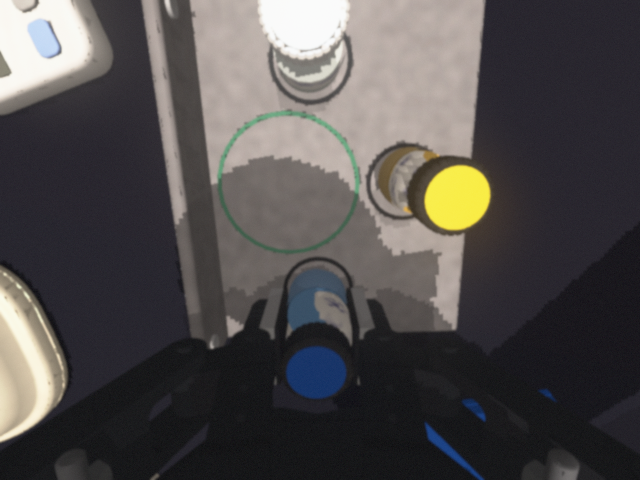

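>>> {"method": "jog_arm", "body": {
  "rows": [
    [[-0.05,0,0.3],[0,0,0],1.5],
    [[0,0,0.3],[0,0,0],1.5],
    [[0,0,0],[0,0,0],1.5],
    [[0,0,0.1],[0,0,0],1.5],
    [[0,0,0],[0,0,0],1.5],
    [[0,0,0],[0,0,0],1.5]
  ]
}}

```text
clock: 56.52
position: [563.1, 135.7, 19.8]
ee_rot: [-0.642, 0.766, -0.0, 0.0]
contact_force: [-1.8, -0.4, 3.6]
gripper_width: 24.8
```

>>> {"method": "jog_arm", "body": {
  "rows": [
    [[0,0,0],[0,0,0],4.4],
    [[0,0,0],[0,0,0],4.4],
    [[0,0,0],[0,0,0],4.4],
    [[0,0,-2.5],[0,0,0],4.2],
    [[0,0,-3],[0,0,0],4.2],
    [[0,0,-3.5],[0,0,0],4.2],
    [[0,0,-4],[0,0,0],4.2],
    [[0,0,0],[0,0,0],4.2]
  ]
}}

```text
clock: 57.52
position: [565.2, 136.7, 153.2]
ee_rot: [-0.642, 0.766, -0.001, 0.004]
contact_force: [0.2, -0.2, 0.1]
gripper_width: 42.3
```

>>> {"method": "jog_arm", "body": {
  "rows": [
    [[-2.5,1,-1],[0,0,0],4.2],
    [[-3.5,1.5,-1],[0,0,0],4.2],
    [[-3.5,1.5,-1],[0,0,0],4.2],
    [[-3.5,1.5,0],[0,0,0],4.2],
    [[-3.5,1.5,0],[0,0,0],4.2],
    [[-2,0.5,0],[0,0,0],4.2],
    [[0,0,0],[0,0,0],4.2],
    [[0,0,0],[0,0,0],4.2]
  ]
}}

```text
clock: 58.52
position: [521.6, 330.2, 178.9]
ee_rot: [-0.642, 0.767, -0.0, -0.001]
contact_force: [0.3, -0.1, -1.2]
gripper_width: 41.9
```

```bash
python3 w.py w36; python3 - <<'E'
from h import *
im=eyes.get_image("top");cv2.imwrite("pics/top36.png",im[:,:,::-1])
cv2.imwrite("pics/top36z.png",cv2.resize(im[190:290,225:335,::-1],None,fx=6,fy=6,interpolation=cv2.INTER_CUBIC))
im=eyes.get_image("scene");cv2.imwrite("pics/s36.png",cv2.resize(im[180:420,160:460,::-1],None,fx=2.5,fy=2.5))
E
```

```text
t 58.525 p [521.6 330.2 178.9] yaw -100.13 R [[-0.176, -0.984, -0.001], [-0.984, 0.176, -0.001], [0.001, 0.001, -1.0]] w 41.94087158331006 cam [508.4 261.5 321.7]
```

View pics/w36.png

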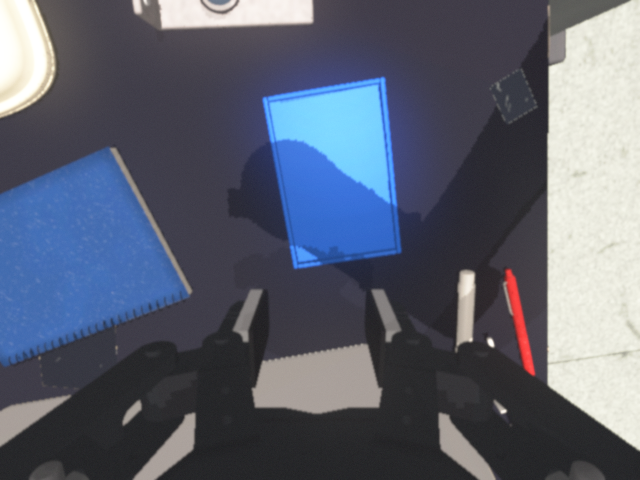

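View pics/top36z.png

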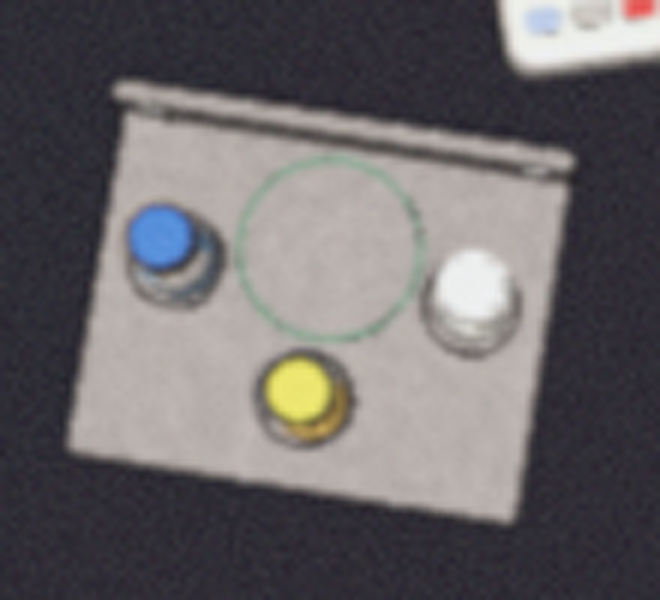

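View pics/s36.png

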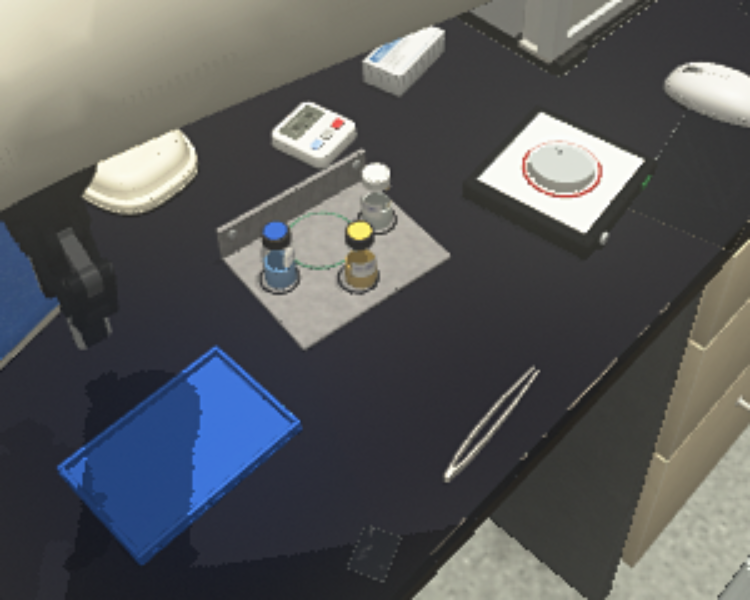

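View pics/top36.png

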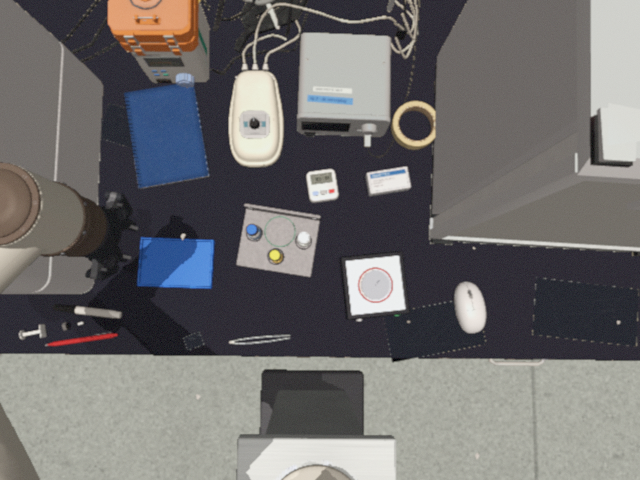

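All three vials are on their rings: the top-view discs sit within about 1 px (roughly 2 mm) of their start pixels. The dish is in the red circle, the bystanders haven't moved, and the arm is clear.

```bash
python3 -c "
from bench import arm
print(arm.job_done())"
```

```text
the job is handed in; nothing more can be done
None
```

I finished the job in the required order and handed it in at about 59 s of the 144 s allowed; no verdict was reported.

1. **Vials to the tray:** I stood the blue, white and yellow vials in the blue side tray without moving the dish.
2. **Dish to the light box:** I set the dish flat in the red circle.
3. **Vials back:** I returned the white, yellow and blue vials to their own rings on the station.

**Last checks:**
- **Vials:** the final top and scene pictures show all three upright on their rings. Their tops are within about 1 px (roughly 2 mm) of where they started. Yellow shows the largest shift.
- **Dish:** in those pictures it lies inside the red circle. By the wrist camera it was within about 1 mm of the centre just before I lowered it.
- **Bystanders and arm:** the timer, cuvette box and mouse had not visibly moved. The gripper was empty, well above the bench and showing no contact force.

**What disagreed:** My first grip on the blue vial was too high, and the wrist showed about 6 N of upward force. I let go, turned the jaws about 90° and gripped lower, which worked. The gripper width also read about 3 mm less than the true size of whatever it held, on the vials and the dish alike.

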